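Gauge the dowel holes and pull the unfinished stone

TASK

Take the plug gauge from its timber stand and, working along the row of three cornice pieces from your left to your right, try it in each dowel hole, pushing the pin in square to the sloping face as far as it goes. Then stand the gauge back in its block. Lift out the piece whose hole would not take the pin up to the collar and set it down upright in the grey tray without dropping it; leave the pieces that fit standing where they are and everything else alone.

Things in the scene. Friction and masses are not known exactly. Their poses are not given: they have to be found in the camera images.
- piece_a: one of three look-alike buff cast-stone cornice pieces standing on the board, in an order that varies; 0.6 to 0.95 kg. 110 mm long (x -55 to +55), 56 mm wide (flat sides at y -28 and +28, to be pinched from above about 60 mm up, near x +10), 40 mm high in front (-x), 95 mm at the back. Origin: centre of the underside, z up. Flat joint face slopes from x -55 z 40 up to x +35 z 95, then a level ledge
- piece_a_hole (a point): centre of the mouth of the dowel hole in piece_a's sloping joint face, at (-10, 0, 67.5) mm in the piece. z axis: out of the hole along its axis, 31.4 degrees from vertical, leaning to the robot; x axis up the slope. Mouth 20 mm across in all three. A finished hole is 20 mm across to its bottom, 54 mm down; an unfinished one narrows to a 12 mm pilot hole below 16 mm
- piece_b: one of three look-alike buff cast-stone cornice pieces standing on the board, in an order that varies; 0.6 to 0.95 kg. 110 mm long (x -55 to +55), 56 mm wide (flat sides at y -28 and +28, to be pinched from above about 60 mm up, near x +10), 40 mm high in front (-x), 95 mm at the back. Origin: centre of the underside, z up. Flat joint face slopes from x -55 z 40 up to x +35 z 95, then a level ledge
- piece_b_hole (a point): centre of the mouth of the dowel hole in piece_b's sloping joint face, at (-10, 0, 67.5) mm in the piece. z axis: out of the hole along its axis, 31.4 degrees from vertical, leaning to the robot; x axis up the slope. Mouth 20 mm across in all three. A finished hole is 20 mm across to its bottom, 54 mm down; an unfinished one narrows to a 12 mm pilot hole below 16 mm
- piece_c: one of three look-alike buff cast-stone cornice pieces standing on the board, in an order that varies; 0.6 to 0.95 kg. 110 mm long (x -55 to +55), 56 mm wide (flat sides at y -28 and +28, to be pinched from above about 60 mm up, near x +10), 40 mm high in front (-x), 95 mm at the back. Origin: centre of the underside, z up. Flat joint face slopes from x -55 z 40 up to x +35 z 95, then a level ledge
- piece_c_hole (a point): centre of the mouth of the dowel hole in piece_c's sloping joint face, at (-10, 0, 67.5) mm in the piece. z axis: out of the hole along its axis, 31.4 degrees from vertical, leaning to the robot; x axis up the slope. Mouth 20 mm across in all three. A finished hole is 20 mm across to its bottom, 54 mm down; an unfinished one narrows to a 12 mm pilot hole below 16 mm
- gauge: plug gauge, 0.22 kg, 146 mm long, upright in the stand at the start. Origin at the tip of the pin, z to the handle. Steel pin 16 mm across, z 0 to 50 (nose tapered to 10 mm over 6 mm); steel collar 34 mm across, z 50 to 56; square black handle 24 x 24 mm, z 56 to 146, flats across its x and y. Grip at about z 110, fingers along it. Pieces stand by weight alone: push with 4 to 10 N
- gauge_collar (a point): on the gauge's axis at the underside of its collar, 50 mm from the pin's tip. In a finished hole the pin goes in up to the collar; in an unfinished one it stops about 17 mm in
- stand: timber block fixed to the bench, 80 mm (x) by 100 mm (y) by 60 mm high; origin on the bench straight below the gauge's hole. Two short dowels at x -26 and +26, y -37 stand up to 20 mm above its top. It is at the left or right of the bench, the tray on the other side
- stand_hole (a point): centre of the mouth of the gauge's hole in the stand, 60 mm above the bench; hole 22 mm across, 55 mm deep, upright. The gauge stands with its pin in it and its collar on the block's top
- tray: shallow grey tray for work that goes back to drilling, fixed, 220 mm (x) by 180 mm (y), rims 34 mm high, walls 4 mm, 18 mm lips outward at its x ends; origin at the underside of its centre, floor 4 mm above that. At the right or left of the bench
- board: plywood board fixed to the bench, the pieces stand on it in a row along its y; 12 mm thick, 380 mm (y) by 175 mm (x -80 to +95); origin at its underside, below the middle piece. A stop batten 20 x 20 mm runs along its back, its front face at x +65, a few mm behind the pieces
- board_left (a point): place of the left-hand piece (left as the robot sees it, +y) on the board's top, 130 mm from the middle one
- board_middle (a point): place of the middle piece on the board's top
- board_right (a point): place of the right-hand piece (-y) on the board's top, 130 mm from the middle one
- brush: bystander: bristle brush, 190 mm long, lying flat in front of the board; leave it alone
- jar: bystander: amber jar with a white cap, 72 mm across, 90 mm tall, behind the board; leave it alone
- tub: bystander: open white mixing cup, 84 mm across the rim, 85 mm tall, behind the board; leave it alone
- mallet: bystander: hammer with a rubber head, 250 mm long, lying behind the board; leave it alone
- spatula: bystander: steel spatula, 200 mm long, lying at the left side of the bench; leave it alone
- chip_a: bystander: rough stone chip without a hole, about 75 x 55 x 35 mm, left of and behind the board; leave it alone
- chip_b: bystander: rough stone chip without a hole, about 85 x 60 x 40 mm, right of and behind the board; leave it alone
There are look-alikes about, which are no part of the job. What is meant by the gauge is not orange, and is the smaller of those in its own colour.

How it is judged:
On the way, in this order (a step that is already met when the one before it is completed fails the run):
1. the gauge is pushed as far as it goes into the hole of the left-hand piece (((horizontal distance between piece_a and board_left below 0.045 m and z of gauge in the frame of piece_a_hole between -0.056 and -0.043 m and x of gauge in the frame of piece_a_hole between -0.006 and 0.006 m and y of gauge in the frame of piece_a_hole between -0.006 and 0.006 m and angle between the z axis of gauge and the z axis of piece_a_hole, either way round below 0.2 rad) or (horizontal distance between piece_b and board_left below 0.045 m and z of gauge in the frame of piece_b_hole between -0.056 and -0.043 m and x of gauge in the frame of piece_b_hole between -0.006 and 0.006 m and y of gauge in the frame of piece_b_hole between -0.006 and 0.006 m and angle between the z axis of gauge and the z axis of piece_b_hole, either way round below 0.2 rad) or (horizontal distance between piece_c and board_left below 0.045 m and z of gauge in the frame of piece_c_hole between -0.026 and -0.013 m and x of gauge in the frame of piece_c_hole between -0.006 and 0.006 m and y of gauge in the frame of piece_c_hole between -0.006 and 0.006 m and angle between the z axis of gauge and the z axis of piece_c_hole, either way round below 0.2 rad))), for 0.1 s.
2. the same in the middle piece (((horizontal distance between piece_a and board_middle below 0.045 m and z of gauge in the frame of piece_a_hole between -0.056 and -0.043 m and x of gauge in the frame of piece_a_hole between -0.006 and 0.006 m and y of gauge in the frame of piece_a_hole between -0.006 and 0.006 m and angle between the z axis of gauge and the z axis of piece_a_hole, either way round below 0.2 rad) or (horizontal distance between piece_b and board_middle below 0.045 m and z of gauge in the frame of piece_b_hole between -0.056 and -0.043 m and x of gauge in the frame of piece_b_hole between -0.006 and 0.006 m and y of gauge in the frame of piece_b_hole between -0.006 and 0.006 m and angle between the z axis of gauge and the z axis of piece_b_hole, either way round below 0.2 rad) or (horizontal distance between piece_c and board_middle below 0.045 m and z of gauge in the frame of piece_c_hole between -0.026 and -0.013 m and x of gauge in the frame of piece_c_hole between -0.006 and 0.006 m and y of gauge in the frame of piece_c_hole between -0.006 and 0.006 m and angle between the z axis of gauge and the z axis of piece_c_hole, either way round below 0.2 rad))), for 0.1 s.
3. the same in the right-hand piece (((horizontal distance between piece_a and board_right below 0.045 m and z of gauge in the frame of piece_a_hole between -0.056 and -0.043 m and x of gauge in the frame of piece_a_hole between -0.006 and 0.006 m and y of gauge in the frame of piece_a_hole between -0.006 and 0.006 m and angle between the z axis of gauge and the z axis of piece_a_hole, either way round below 0.2 rad) or (horizontal distance between piece_b and board_right below 0.045 m and z of gauge in the frame of piece_b_hole between -0.056 and -0.043 m and x of gauge in the frame of piece_b_hole between -0.006 and 0.006 m and y of gauge in the frame of piece_b_hole between -0.006 and 0.006 m and angle between the z axis of gauge and the z axis of piece_b_hole, either way round below 0.2 rad) or (horizontal distance between piece_c and board_right below 0.045 m and z of gauge in the frame of piece_c_hole between -0.026 and -0.013 m and x of gauge in the frame of piece_c_hole between -0.006 and 0.006 m and y of gauge in the frame of piece_c_hole between -0.006 and 0.006 m and angle between the z axis of gauge and the z axis of piece_c_hole, either way round below 0.2 rad))), for 0.1 s.
4. the gauge stands in its block again, collar down on the top (horizontal distance between gauge_collar and stand_hole below 0.008 m and distance between gauge_collar and stand_hole below 0.01 m and angle between gauge's own z axis and vertical below 0.12 rad), for 0.1 s.
At the end, for the whole second after the job is handed in: The gauge stands upright in the stand's hole (collar within 8 mm of the mouth's centre and down on the block); the piece with the unfinished hole stands upright on the tray's floor, inside its rims; the two other pieces stand upright within 25 mm of where they were; all at rest (all of step 4 and z of piece_c in the frame of tray below 0.01 m and x of piece_c in the frame of tray between -0.085 and 0.085 m and y of piece_c in the frame of tray between -0.08 and 0.08 m and angle between each of piece_c, piece_a, piece_b's own z axis and vertical below 0.1 rad and distance of each of piece_a, piece_b from where it was at the start of the episode below 0.025 m and linear speed of each of gauge, piece_a, piece_b, piece_c below 0.02 m/s and angular speed of each of gauge, piece_a, piece_b, piece_c below 0.15 rad/s); the robot touches nothing.
It fails at once if the piece is let go above the tray instead of being set down (contact force between piece_c and the fingers below 0.05 N and z of piece_c in the frame of tray above 0.022 m and x of piece_c in the frame of tray between -0.09 and 0.09 m and y of piece_c in the frame of tray between -0.08 and 0.08 m).
It fails at once if a piece of stone is tipped over (angle between any of piece_a, piece_b, piece_c's own z axis and vertical above 0.6 rad).
It fails at once if a bystander is pushed out of its place (distance of any of brush, jar, tub, mallet, spatula, chip_a, chip_b from where it was at the start of the episode above 0.03 m).
It also fails if it takes over 72 s, if anything falls off the work surface, if the arm or the gripper's body presses on something with over 40 N, if the wrist force passes 120 N, or if a joint passes its speed limit or range.

ROBOT

A 7-joint arm with a two-finger parallel gripper is mounted at the origin on the work surface. World frame = base frame: x ahead of the robot, y to its left, z up, the work surface at z = 0. Lengths are in m, angles in rad, forces in N, time in s.
With the tool pointing down it reaches from about 0.4 to 0.85 m from the base axis. Payload 10.4 kg.
Tool frame: the origin (TCP) lies midway between the tips of the shut fingers; the grasp point (between the pads) lies 19 mm behind it; z points along the fingers, y is the line along which they close (so a half turn about z gives the same grasp; the last joint's range is limited). The gripper opens to 87 mm and grips with 3 to 60 N. Pads are 19 mm wide; open, the fingers measure 117 mm over their backs; the gripper's body (75 mm by 190 mm) begins 51 mm behind the grasp point.
Start: joints at [1.136, 0.332, -0.065, 1.46, 0.022, 1.35, -0.088], TCP at [0.25, -0.573, 0.223] pointing down, gripper open.
Joint ranges: [-2.6, 2.6], [-0.5, 2.12], [-1.47, 1.34], [0.16, 2.42], [-1.27, 4.41], [0.06, 2.06], [-2.6, 2.6]. Speed limits (rad/s): [2.22, 2.22, 2.79, 2.79, 3.14, 3.14, 3.14].

INTERFACE

Orientations are given as a unit quaternion [x, y, z, w].
In Python, from bench import r gives the robot as it stands.
- The arm moves only by the tool arm_command, never from a script. Its argument "moves" is one flat list of numbers, 4 for each row, row after row: the shift along the tool's x, y, z in cm, then the turn about the tool's z in degrees. A call has 1 to 12 rows; each row shifts and turns the commanded pose from where the row before left it, along the tool's axes as they then stand; what a row does not reach is not made up. A row lasts 1/12 s, in which the tool goes at most 41.7 mm and 7.16 degrees, less where a joint would pass 70% of its speed; a pose out of reach is approached as far as the arm can. A call with a gripper value outside its range is refused whole. "fingers" is the opening in per cent of the stroke, from 0 (shut) to 100 (fully open), set as the call begins (left out, the last holds). The fingers move at their own pace and stop on an object; "squeeze" is the grip in N (left out, the last holds). Time passes only in rows, so rows that do not move let the fingers close. It gives the time, the measured TCP pose, the force, the opening and the grip force at its end, in the units of the state.
- r.read_state(): the state, without advancing time (a new reading comes with each control period).
- r.camera(name): name is "scene" or "top" or "wrist"; returns the picture (420x560x3 uint8, red, green, blue); there is no depth.
- r.camera_info(name): a dict with "fx", "fy", "cx", "cy" (pixels), "origin" and "attitude" of the camera in the world. Camera axes: x right, y up, looking along -z (the intrinsics and any distortion apply to the point x, -y, -z); pixel columns grow to the right and rows downward; lengths in m; the calibration is good to about 2 mm. A picture is of the moment at which its call begins: read the wrist's pose just before it. camera_info takes no time and is no camera call; for the wrist camera it gives the pose at the moment of the call.
- r.close_job(): hands the job in; it is judged then, once.
The state is a dict: "time": time; "joint_positions": joint angles; "joint_vel": joint speeds; "joint_torque": joint torques, N m; "ee_pos": TCP position; "eef_rot": TCP orientation; "ft_force": force on the tool from outside, world axes, zero at the start; "torque": the same for the moment, N m; "width": finger opening in m; "grip_force": force on a finger pad.
Only numpy, scipy, OpenCV 4.12 (cv2) and the standard library are available. Lean on these libraries where they do the work, as an engineer would, in place of code of your own. Each camera call takes 0.05 s, during which the arm holds its last target. There are 200 camera calls.

## Working session

There is one attempt and no reset: what is moved stays moved. The work goes in short steps, Python scripts to look and compute and a tool call to move; the robot and the scene stay as the last step left them, time stands still between calls to the robot, and variables do not carry over. Pictures are saved under pics/ and viewed, at most 10 in all, crops included, and the job is handed in when it is done.

Besides the shell and the picture viewer there is one more tool, called after "Emit:" by a JSON object that holds its "name" and its "arguments". arm_command: Moves the arm, as the interface text tells. Its arguments: {"type":"object","properties":{"moves":{"type":"array"},"fingers":{"type":"number"},"squeeze":{"type":"number"}},"required":["moves"]}

```bash
mkdir -p pics; ls; python3 - <<'E'
from bench import r
import cv2
s=r.read_state()
print({k:s[k] for k in('time','ee_pos','eef_rot','width','ft_force')})
for n in('scene','top'):
    print(n,r.camera_info(n)); cv2.imwrite(f'pics/{n}0.png',r.camera(n)[:,:,::-1])
E
```

```text
pics
{'time': 0.0, 'ee_pos': array([ 0.24998779, -0.57237692,  0.22171558]), 'eef_rot': array([ 9.78876589e-01,  2.04450603e-01, -1.85173293e-04, -7.34837937e-04]), 'width': 0.0871138832761308, 'ft_force': array([ 0.1988414 ,  0.16068782, -0.00561373])}
scene {'fx': 445.66276903258466, 'fy': 445.66276903258466, 'cx': 277.2599100001924, 'cy': 209.10795390989176, 'origin': array([ 1.32179445, -0.26670257,  0.92949782]), 'attitude': array([0.31538454, 0.19594157, 0.51138084, 0.77500266])}
top {'fx': 380.76077561200026, 'fy': 380.76077561200026, 'cx': 280.4727634606552, 'cy': 208.68359133508804, 'origin': array([0.33284246, 0.09458502, 1.2875444 ]), 'attitude': array([-0.05846327,  0.06194579,  0.70732882, -0.70173407])}
```

View pics/scene0.png

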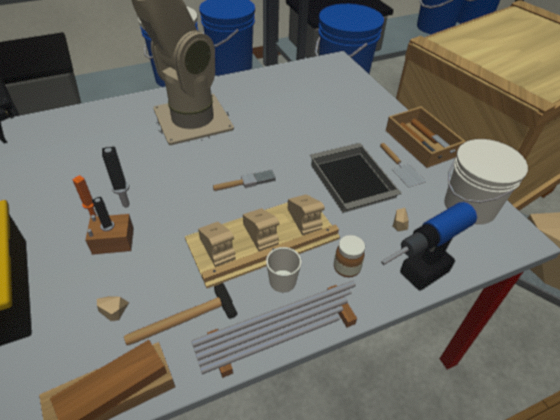

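View pics/top0.png

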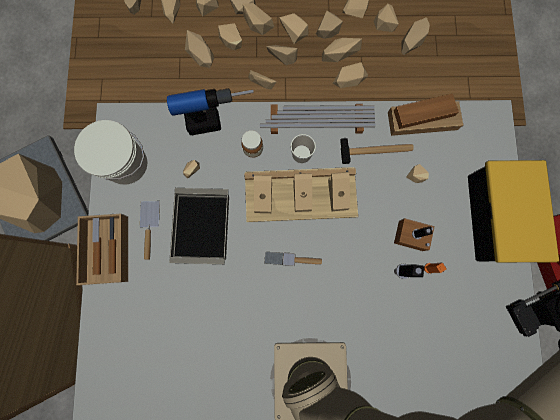

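Three gauge-like things: a black handle in the block (scene 101,212 / top 422,231), a bigger black one (scene 115,175 / top 408,270), and an orange one (scene 83,190 / top 435,267). The one in the block fits: it isn't orange, and it is the smaller black one. I'll confirm in an enlarged crop.

```bash
cat > h.py <<'E'
from bench import r
import cv2, numpy as np
from scipy.spatial.transform import Rotation as R
def ray(n,u,v,z,ci=None):
    c=ci or r.camera_info(n); d=R.from_quat(c['attitude']).apply([(u-c['cx'])/c['fx'],-(v-c['cy'])/c['fy'],-1])
    o=np.array(c['origin']); return o+d*(z-o[2])/d[2]
def proj(n,p,ci=None):
    c=ci or r.camera_info(n); q=R.from_quat(c['attitude']).inv().apply(np.array(p)-c['origin'])
    return np.c_[c['cx']+c['fx']*q[...,0]/-q[...,2], c['cy']-c['fy']*q[...,1]/-q[...,2]]
E
python3 - <<'E'
from h import *
a=cv2.imread('pics/scene0.png')[140:260,60:150]; b=cv2.imread('pics/top0.png')
A=cv2.resize(a,None,fx=4.9,fy=4.9,interpolation=2)[:588,:320*2]
B=cv2.resize(b[205:285,385:455],None,fx=5,fy=5,interpolation=2)
im=np.zeros((588,800,3),'uint8'); im[:588,:441]=A[:588,:441]; im[:400,445:795]=B
cv2.imwrite('pics/c1.png',im)
im=cv2.resize(b[160:225,240:362],None,fx=6.5,fy=6.5,interpolation=2);cv2.imwrite('pics/c2.png',im)
E
```

```text
(no output)
```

View pics/c1.png

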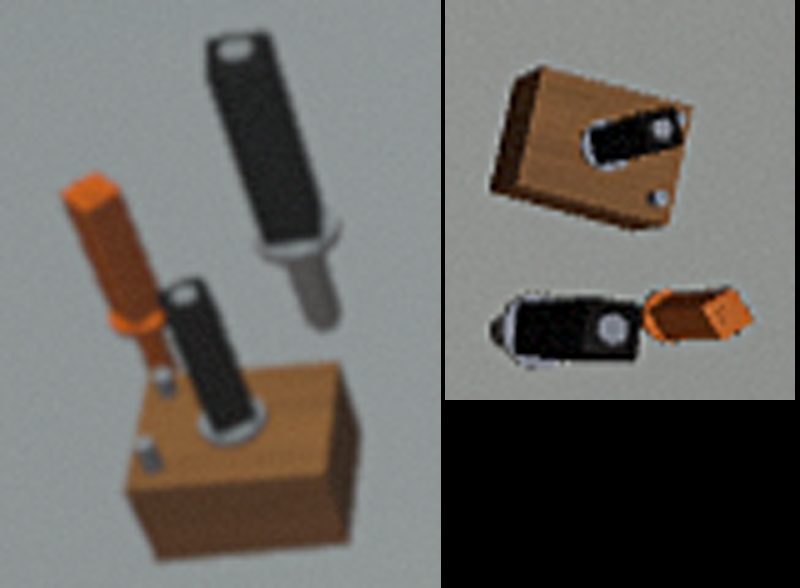

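View pics/c2.png

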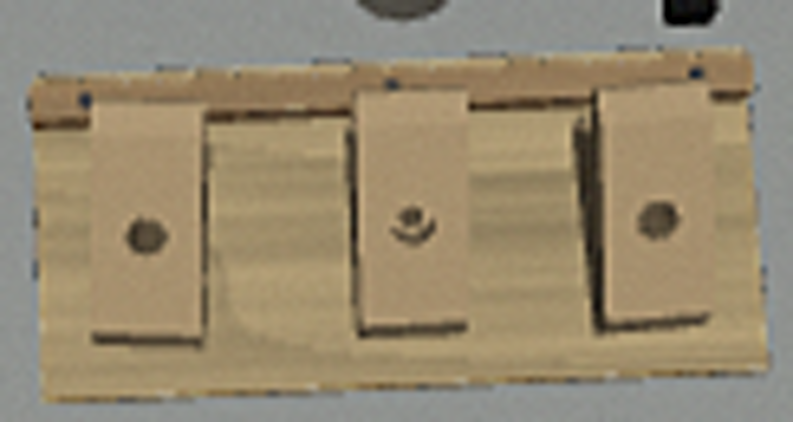

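The crop confirms it: the gauge is the smaller black one, standing in the block (scene 101,212), and the larger black one (115,175) and the orange one (83,190) are decoys. The middle hole looks stepped from above, but all three still get tried.

```bash
python3 - <<'E'
from h import *
np.set_printoptions(precision=4,suppress=True)
def T(x,y): return ((x-445+.5)/5-.5+385,(y+.5)/5-.5+205)
def S(x,y): return ((x+.5)/4.9-.5+60,(y+.5)/4.9-.5+140)
def C(x,y): return ((x+.5)/6.5-.5+240,(y+.5)/6.5-.5+160)
def tri(t,s):
    f=lambda n,p:(np.array(r.camera_info(n)['origin']),ray(n,*p,0)-r.camera_info(n)['origin'])
    (o1,d1),(o2,d2)=f('top',t),f('scene',s)
    k=np.linalg.lstsq(np.c_[d1,-d2],o2-o1,rcond=None)[0]; a=o1+k[0]*d1;b=o2+k[1]*d2
    return (a+b)/2,np.linalg.norm(a-b)
print('gauge',ray('top',*T(663,129),.156),ray('scene',*S(184,292),.156),tri(T(663,129),S(184,292)))
print('collar scene',ray('scene',*S(232,418),.066))
print('big',tri(T(614,328),S(236,48)));print('orange',tri(T(735,310),S(92,190)))
print('dowel',ray('top',*T(657,197),.08),ray('scene',*S(163,375),.08),ray('scene',*S(147,443),.08))
print('block top corners',[ray('top',*T(*p),.06)[:2] for p in[(545,67),(692,107),(520,192),(666,228)]],[ray('scene',*S(*p),.06)[:2] for p in[(338,365),(347,470),(127,490)]])
for n,p in dict(L=[(147,236),(93,102),(204,102),(92,332),(204,335)],M=[(412,225),(357,92),(467,92),(360,330),(466,325)],Rr=[(657,219),(597,92),(713,83),(603,323),(707,318)]).items():
    print(n,[ray('top',*C(*q),z)[:2] for q,z in zip(p,(.0795,.107,.107,.052,.052))])
print('batten front/board',[ray('top',*C(*q),z)[:2] for q,z in [((34,127),.032),((750,98),.032),((42,402),.012),((768,370),.012)]])
print('tray',[ray('top',*q,.034)[:2] for q in [(175,190),(229,192),(171,262),(225,264)]])
print('brush,tub,jar,bigdot',[ray('top',*q,z)[:2] for q,z in[((265,258),.02),((322,261),.02),((303,146),.085),((252,141),.09)]])
print(r.camera_info('wrist'),r.read_state()['ee_pos'])
E
```

```text
gauge [ 0.4584 -0.3531  0.156 ] [ 0.4551 -0.3484  0.156 ] (array([ 0.4583, -0.3497,  0.1598]), np.float64(0.0036762748493186833))
collar scene [ 0.4588 -0.3484  0.066 ]
big (array([ 0.3412, -0.2943,  0.2086]), np.float64(0.00418731992301635))
orange (array([ 0.3519, -0.3856,  0.1508]), np.float64(0.007997940632279205))
dowel [ 0.4235 -0.3762  0.08  ] [ 0.4284 -0.3754  0.08  ] [ 0.4736 -0.3894  0.08  ]
block top corners [array([ 0.5102, -0.317 ]), array([ 0.4832, -0.4111]), array([ 0.4289, -0.2957]), array([ 0.405 , -0.3883])] [array([ 0.4358, -0.2906]), array([ 0.5119, -0.3004]), array([ 0.4823, -0.4059])]
L [array([0.5833, 0.1466]), array([0.645 , 0.1719]), array([0.6446, 0.1174]), array([0.5396, 0.1756]), array([0.5377, 0.1189])]
M [array([0.5879, 0.0145]), array([0.6491, 0.0421]), array([ 0.6487, -0.012 ]), array([0.5396, 0.04  ]), array([ 0.5418, -0.0138])]
Rr [array([ 0.5901, -0.1079]), array([ 0.6483, -0.076 ]), array([ 0.6524, -0.1333]), array([ 0.5423, -0.0833]), array([ 0.5445, -0.1361])]
batten front/board [array([0.6516, 0.2075]), array([ 0.6645, -0.1668]), array([0.5096, 0.2041]), array([ 0.5235, -0.1743])]
tray [array([0.6151, 0.4419]), array([0.6069, 0.2602]), array([0.3751, 0.4456]), array([0.3672, 0.2697])]
brush,tub,jar,bigdot [array([0.3861, 0.1399]), array([ 0.3747, -0.0482]), array([0.7491, 0.0117]), array([0.7657, 0.1796])]
{'fx': 333.9244058110688, 'fy': 333.9244058110688, 'cx': 276.1164901924086, 'cy': 205.6786094576085, 'origin': array([ 0.3176, -0.5434,  0.3837]), 'attitude': array([-0.1121,  0.0747, -0.5421,  0.8295])} [ 0.25   -0.5724  0.2218]
```

```bash
cat >> h.py <<'E'
np.set_printoptions(precision=4,suppress=True)
def pose():
    s=r.read_state(); q=R.from_quat(s['eef_rot']).as_matrix()
    return np.array(s['ee_pos']),np.degrees(np.arctan2(q[1,0],q[0,0])),s
def plan(wps,start=None,v=3.6,w=6.5):
    """wps: (x,y,z,yaw[,rows]) targets; prints rows (cm in tool axes, deg), rounded without drift"""
    if start is None: p,a,_=pose()
    else: p,a=np.array(start[:3]),start[3]
    out=[]
    for W in wps:
        t=np.array(W[:3]); da=W[3]-a; 
        n=int(W[4]) if len(W)>4 else int(max(1,np.ceil(np.linalg.norm(t-p)*100/v),np.ceil(abs(da)/w)))
        p0,a0=p.copy(),a
        for i in range(1,n+1):
            g=p0+(t-p0)*i/n; c,s=np.cos(np.radians(a)),np.sin(np.radians(a)); d=(g-p)*100
            m=np.round([c*d[0]+s*d[1],s*d[0]-c*d[1],-d[2]],1 if len(W)<6 else 2); k=np.round(a0+(W[3]-a0)*i/n-a)
            if len(W)<5 and i<n: k=np.round(k)
            p=p+np.array([c*m[0]+s*m[1],s*m[0]-c*m[1],-m[2]])/100; a+=-(-k)
            out.append([*m.tolist(),float(k)])
    for i in range(0,len(out),12): print(len(out[i:i+12]),sum(([float(f'{x:g}') for x in o] for o in out[i:i+12]),[]))
    print('end',p,a)
def st():
    p,a,s=pose(); print('t',round(s['time'],2),'p',p,'yaw',round(a,2),'F',s['ft_force'],'w',round(s['width'],4),'g',s['grip_force'])
E
python3 - <<'E'
from h import *
st(); plan([(.458,-.350,.25,-15.4)])
E
```

```text
t 0.1 p [ 0.25   -0.5724  0.2218] yaw 23.6 F [-0.0752 -0.5306  0.3708] w 0.0873 g 0.0
9 [3.1, -1.3, -0.3, -4.0, 3.0, -1.6, -0.3, -5.0, 2.9, -1.8, -0.3, -4.0, 2.7, -2.0, -0.4, -4.0, 2.6, -2.2, -0.3, -5.0, 2.4, -2.4, -0.3, -4.0, 2.2, -2.6, -0.3, -4.0, 2.0, -2.7, -0.3, -5.0, 1.8, -2.9, -0.3, -4.0]
end [ 0.4585 -0.3496  0.2498] -15.402888994542455
```

```bash
sed -i 's/a+=-(-k)/a+=k/; s/float(k)\])/float(-k)])/' h.py; python3 -c "
from h import *
plan([(.458,-.350,.25,-15.4)])"
```

```text
9 [3.1, -1.3, -0.3, 4.0, 3.0, -1.6, -0.3, 5.0, 2.9, -1.8, -0.3, 4.0, 2.7, -2.0, -0.4, 4.0, 2.6, -2.2, -0.3, 5.0, 2.4, -2.4, -0.3, 4.0, 2.2, -2.6, -0.3, 4.0, 2.0, -2.7, -0.3, 5.0, 1.8, -2.9, -0.3, 4.0]
end [ 0.4585 -0.3496  0.2498] -15.402888994542455
```

Emit:
{"name": "arm_command", "arguments": {"moves": [3.1, -1.3, -0.3, 4, 3.0, -1.6, -0.3, 5, 2.9, -1.8, -0.3, 4, 2.7, -2.0, -0.4, 4, 2.6, -2.2, -0.3, 5, 2.4, -2.4, -0.3, 4, 2.2, -2.6, -0.3, 4, 2.0, -2.7, -0.3, 5, 1.8, -2.9, -0.3, 4, 0, 0, 0, 0, 0, 0, 0, 0]}}

```text
time: 1.02
ee_pos: [0.4601, -0.3479, 0.2504]
eef_rot: [0.991, -0.132, -0.0, -0.0]
ft_force: [-0.9, -0.7, -0.9]
width: 0.0869
grip_force: 0.0
```

```bash
python3 - <<'E'
from h import *
import json
st(); ci=r.camera_info('wrist'); im=r.camera('wrist')[:,:,::-1]; cv2.imwrite('pics/w1.png',im); print(ci)
E
```

```text
t 1.02 p [ 0.4601 -0.3479  0.2504] yaw -15.14 F [-0.9496 -0.7253 -0.8635] w 0.0869 g 0.0
{'fx': 333.9244058110688, 'fy': 333.9244058110688, 'cx': 276.1164901924086, 'cy': 205.6786094576085, 'origin': array([ 0.5311, -0.3673,  0.4122]), 'attitude': array([ 0.0812, -0.1082,  0.7864, -0.6027])}
```

View pics/w1.png

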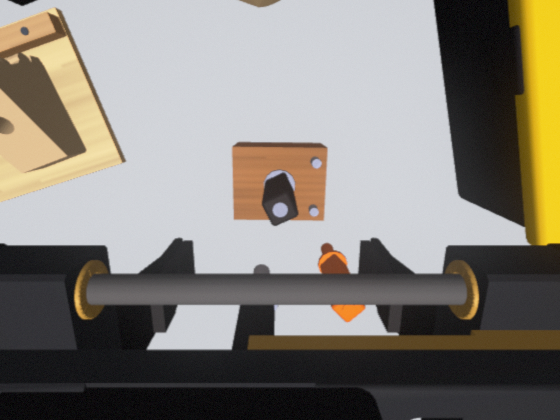

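The block is square to the tool; the gauge's handle top is at (280,209), and the handle seems turned a little. I'll enlarge it.

```bash
python3 - <<'E'
from h import *
ci=r.camera_info('wrist')
print(ray('wrist',280,209.5,.156,ci), ray('wrist',280,184,.066,ci))
for q in [(316,163),(314,211)]: print(ray('wrist',*q,.08,ci))
for q in [(233,147),(326,147),(233,220),(325,220)]: print(ray('wrist',*q,.06,ci))
im=cv2.imread('pics/w1.png')[155:235,225:335]; im=cv2.convertScaleAbs(im,alpha=2,beta=10)
cv2.imwrite('pics/w1c.png',cv2.resize(im,None,fx=7,fy=7,interpolation=2))
E
```

```text
[ 0.4572 -0.3521  0.156 ] [ 0.4587 -0.3534  0.066 ]
[ 0.4728 -0.3942  0.08  ]
[ 0.4248 -0.3806  0.08  ]
[ 0.5084 -0.316   0.06  ]
[ 0.4829 -0.4096  0.06  ]
[ 0.4319 -0.2923  0.06  ]
[ 0.4052 -0.3906  0.06  ]
```

View pics/w1c.png

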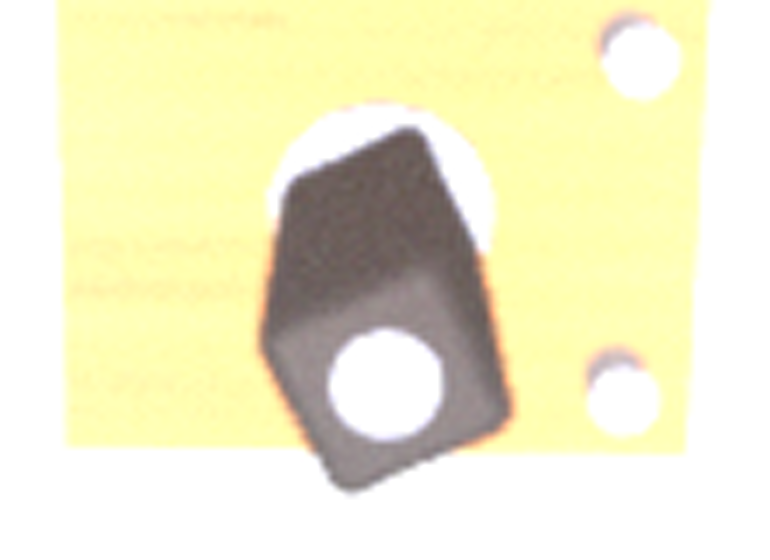

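The handle is turned about 25° from the block, so its yaw is about +10°. I'll grasp with the tool at yaw 10°.

```bash
python3 -c "
from h import *
plan([(.457,-.352,.25,10.4,4),(.457,-.352,.101,10.4,5)])"
```

```text
9 [-0.0, 0.1, 0.0, -6.0, -0.1, 0.0, 0.0, -7.0, 0.0, 0.1, 0.0, -6.0, -0.0, 0.1, 0.0, -7.0, -0.0, -0.0, 3.0, 0.0, -0.0, -0.0, 3.0, 0.0, -0.0, -0.0, 3.0, 0.0, -0.0, -0.0, 2.9, 0.0, -0.0, -0.1, 3.0, 0.0]
end [ 0.4572 -0.3515  0.1012] 10.708155639564346
```

Emit:
{"name": "arm_command", "arguments": {"moves": [-0.1, 0.2, 0, -6, -0.1, 0.2, 0, -7, -0.1, 0.1, 0, -6, 0, 0, 0, -7, 0, 0, 3, 0, 0, 0, 3, 0, 0, 0, 3, 0, 0, 0, 3, 0, 0, 0, 2.9, 0, 0, 0, 0, 0]}}

```text
time: 1.9
ee_pos: [0.4504, -0.3538, 0.0956]
eef_rot: [0.996, 0.091, -0.004, -0.003]
ft_force: [-1.1, 0.6, -0.2]
width: 0.0869
grip_force: 0.0
```

Emit:
{"name": "arm_command", "arguments": {"moves": [0, 0, 0, 0, 0, 0, 0, 0, 0, 0, 0, 0, 0, 0, 0, 0, 0, 0, 0, 0, 0, 0, 0, 0], "fingers": 0, "squeeze": 15}}

```text
time: 2.4
ee_pos: [0.4551, -0.3546, 0.1025]
eef_rot: [0.996, 0.092, 0.001, 0.001]
ft_force: [-0.2, -0.6, -0.2]
width: 0.0551
grip_force: 0.0
```

Emit:
{"name": "arm_command", "arguments": {"moves": [0.2, -0.2, 0, 0, 0, 0, 0, 0, 0, 0, 0, 0, 0, 0, 0, 0, 0, 0, 0, 0, 0, 0, 0, 0, 0, 0, 0, 0, 0, 0, 0, 0, 0, 0, 0, 0]}}

```text
time: 3.15
ee_pos: [0.4563, -0.3519, 0.1014]
eef_rot: [0.996, 0.092, -0.0, -0.0]
ft_force: [0.1, 0.6, -1.8]
width: 0.0237
grip_force: 15.0
```

Commands only turn about the vertical tool axis, so I'll tilt the gauge in the grip: lift until only the nose is in the stand hole, then lean it over the hole's rim with a light grip.

Emit:
{"name": "arm_command", "arguments": {"moves": [0, 0, -1.3, 0, 0, 0, -1.3, 0, 0, 0, -1.3, 0, 0, 0, 0, 0, 0, 0, 0, 0]}}

```text
time: 3.57
ee_pos: [0.4566, -0.3523, 0.1407]
eef_rot: [0.996, 0.092, 0.0, 0.0]
ft_force: [0.1, -1.0, -2.1]
width: 0.0238
grip_force: 15.0
```

Emit:
{"name": "arm_command", "arguments": {"moves": [0.5, 0, 0, 0, 0.6, 0, 0.1, 0, 0.7, 0, 0.2, 0, 0.7, 0, 0.2, 0, 0.7, 0, 0.2, 0, 0.7, 0, 0.3, 0, 0.7, 0, 0.3, 0, 0.7, 0, 0.3, 0, 0, 0, 0, 0, 0, 0, 0, 0], "squeeze": 8}}

```text
time: 4.4
ee_pos: [0.509, -0.3419, 0.1241]
eef_rot: [0.996, 0.093, 0.0, -0.0]
ft_force: [0.1, -0.3, -1.3]
width: 0.0238
grip_force: 8.0
```

```bash
python3 - <<'E'
from h import *
st()
ci=r.camera_info('wrist')
p=pose()[0]; print(proj('scene',p+[0,0,.019])[0],proj('wrist',p+[0,0,.019],ci)[0])
w=r.camera('wrist')[:,:,::-1]; s=r.camera('scene')[:,:,::-1]
cv2.imwrite('pics/w2.png',w);cv2.imwrite('pics/s2.png',s)
u,v=proj('scene',p)[0].astype(int)
c=cv2.resize(s[v-50:v+70,u-40:u+40],None,fx=5,fy=5,interpolation=2)
im=np.zeros((600,800,3),'uint8'); im[:,:400]=c; im[:300,400:]=cv2.resize(w,(400,300))
im[300:,400:]=cv2.convertScaleAbs(cv2.resize(w[120:345,120:420],(400,300),interpolation=2),alpha=1.8); cv2.imwrite('pics/m2.png',im); print(u-40,v-50)
E
```

```text
t 4.4 p [ 0.509  -0.3419  0.1241] yaw 10.64 F [ 0.0655 -0.3358 -1.3476] w 0.0238 g 7.999822732235771
[104.7837 217.1704] [276.0903 275.1607]
66 172
```

View pics/m2.png

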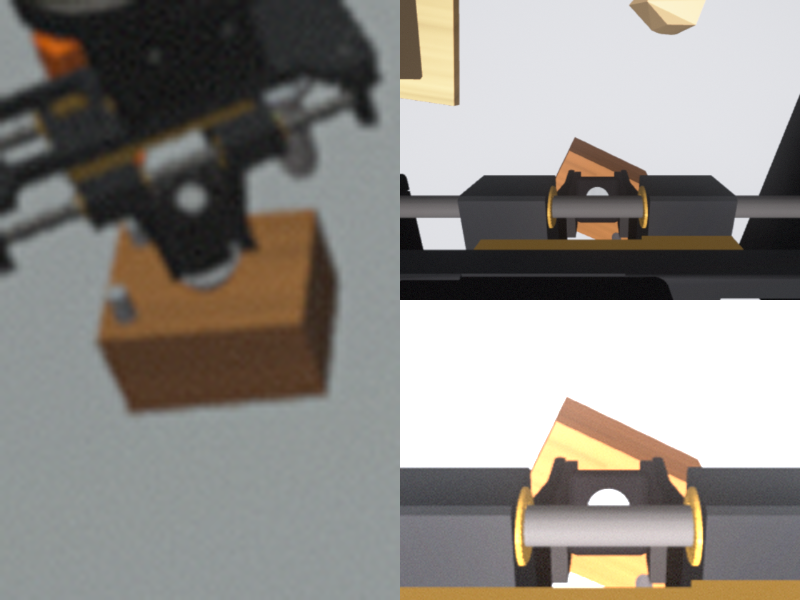

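The gauge leans over in the grip. Its handle end's white dot is at scene (104,211) and its collar at about (108,226). Next I'll solve for the angle.

```bash
python3 - <<'E'
from h import *
p,a,_=pose(); g=p+[0,0,.019]; x=np.array([np.cos(np.radians(a)),np.sin(np.radians(a)),0])
ci=r.camera_info('wrist')
for th in (20,25,30,35,40):
    t=np.radians(th); u=np.sin(t)*x+np.cos(t)*np.array([0,0,1])
    print(th,proj('scene',g+.036*u)[0],proj('scene',g-.057*u)[0],'tip',g-.11*u,proj('wrist',g+.036*u,ci)[0])
w=cv2.imread('pics/w2.png').astype(int)
for v in range(245,285,2): print(v,w[v,268:284:4].sum(1)//3)
E
```

```text
20 [102.5673 210.3412] [107.5249 226.7418] tip [ 0.4717 -0.3492  0.0402] [275.9795 287.8548]
25 [103.1367 211.4681] [106.6857 225.0737] tip [ 0.463  -0.3508  0.0439] [275.9923 279.0509]
30 [103.718  212.6397] [105.8328 223.35  ] tip [ 0.4546 -0.3524  0.0483] [276.006  270.2837]
35 [104.3066 213.8463] [104.9717 221.5821] tip [ 0.4467 -0.3538  0.0535] [276.0203 261.6757]
40 [104.8974 215.078 ] [104.1081 219.7816] tip [ 0.4392 -0.3552  0.0593] [276.0351 253.3424]
245 [137 133 139 140]
247 [80 78 79 79]
249 [36 42 40 43]
251 [42 43 43 41]
253 [45 47 42 47]
255 [44 47 48 44]
257 [46 48 47 47]
259 [45 47 48 47]
261 [45 67 90 63]
263 [ 97 187 198 185]
265 [193 196 198 197]
267 [195 196 199 197]
269 [196 196 200 196]
271 [195 195 197 195]
273 [140 142 142 140]
275 [59 59 60 57]
277 [64 62 62 62]
279 [73 73 72 71]
281 [81 81 82 82]
283 [88 87 86 90]
```

```bash
python3 - <<'E'
from h import *
p,a,_=pose(); g=p+[0,0,.019]; x=np.array([np.cos(np.radians(a)),np.sin(np.radians(a)),0]); z=np.array([0,0,1])
ci=r.camera_info('wrist')
for th in (20,24,28,32,36,40):
    t=np.radians(th); u=np.sin(t)*x+np.cos(t)*z; n=np.cos(t)*x-np.sin(t)*z
    print(th,[proj('wrist',g+.036*u+k*n,ci)[0][1] for k in(.012,.0075,.0068)])
E
```

```text
20 [np.float64(254.5765678634569), np.float64(266.9951874757671), np.float64(268.93349332248766)]
24 [np.float64(247.64175769483495), np.float64(259.96807627439057), np.float64(261.8975695258314)]
28 [np.float64(241.00942820157348), np.float64(253.13607612442163), np.float64(255.03966871056633)]
32 [np.float64(234.72762753645722), np.float64(246.55465462307927), np.float64(248.41624865293886)]
36 [np.float64(228.83741740365627), np.float64(240.27374187433549), np.float64(242.07848822622663)]
40 [np.float64(223.37264317652478), np.float64(234.33711562406933), np.float64(236.07161621969416)]
```

Emit:
{"name": "arm_command", "arguments": {"moves": [0.6, 0, 0.2, 0, 0.6, 0, 0.3, 0, 0, 0, 0, 0, 0, 0, 0, 0]}}

```text
time: 4.83
ee_pos: [0.5207, -0.3398, 0.1193]
eef_rot: [0.996, 0.093, 0.0, -0.0]
ft_force: [0.6, 0.6, -2.7]
width: 0.0243
grip_force: 8.0
```

```bash
cat >> h.py <<'E'
def ang():
    """tilt of the held gauge from the wrist picture: rows of handle-top edge and dot edge"""
    w=r.camera('wrist').astype(int).mean(2)[:,270:282].mean(1)
    print('col',[(v,int(w[v])) for v in range(222,276,2)])
E
python3 -c "
from h import *
st();ang()"
```

```text
t 4.83 p [ 0.5207 -0.3398  0.1193] yaw 10.62 F [ 0.5866  0.6045 -2.7173] w 0.0243 g 7.999935368425213
col [(222, 120), (224, 83), (226, 79), (228, 78), (230, 78), (232, 76), (234, 75), (236, 74), (238, 72), (240, 71), (242, 48), (244, 46), (246, 48), (248, 48), (250, 47), (252, 47), (254, 100), (256, 184), (258, 186), (260, 186), (262, 186), (264, 186), (266, 186), (268, 185), (270, 185), (272, 181), (274, 78)]
```

```bash
python3 -c "
from h import *
plan([(.520,-.34,.21,10.6,3),(.48,-.20,.23,100.6,14)])"
```

```text
12 [-0.0, -0.0, -3.0, 0.0, -0.0, -0.0, -3.0, 0.0, -0.1, -0.0, -3.1, 0.0, -0.1, -1.0, -0.1, -6.0, 0.0, -1.1, -0.2, -7.0, 0.2, -1.0, -0.1, -6.0, 0.2, -1.0, -0.2, -7.0, 0.4, -1.0, -0.1, -6.0, 0.5, -0.9, -0.1, -7.0, 0.5, -0.9, -0.2, -6.0, 0.7, -0.8, -0.1, -6.0, 0.7, -0.7, -0.2, -7.0]
5 [0.9, -0.6, -0.1, -6.0, 0.9, -0.6, -0.1, -7.0, 0.9, -0.4, -0.2, -6.0, 1.0, -0.3, -0.1, -7.0, 1.0, -0.2, -0.2, -6.0]
end [ 0.4803 -0.2002  0.2305] 100.61383718589636
```

Emit:
{"name": "arm_command", "arguments": {"moves": [0, 0, -3, 0, 0, 0, -3, 0, -0.1, 0, -3, 0, -0.1, -1.0, -0.1, -6, 0, -1.1, -0.2, -7, 0.2, -1.0, -0.1, -6, 0.2, -1.0, -0.2, -7, 0.4, -1.0, -0.1, -6, 0.5, -0.9, -0.1, -7, 0.5, -0.9, -0.2, -6, 0.7, -0.8, -0.1, -6, 0.7, -0.7, -0.2, -7], "squeeze": 50}}

```text
time: 5.88
ee_pos: [0.4936, -0.25, 0.2227]
eef_rot: [0.825, 0.566, 0.0, 0.0]
ft_force: [0.3, 0.4, -1.8]
width: 0.0235
grip_force: 50.0
```

Emit:
{"name": "arm_command", "arguments": {"moves": [0.9, -0.6, -0.1, -6, 0.9, -0.6, -0.1, -7, 0.9, -0.4, -0.2, -6, 1.0, -0.3, -0.1, -7, 1.0, -0.2, -0.2, -6, 0, 0, 0, 0, 0, 0, 0, 0]}}

```text
time: 6.47
ee_pos: [0.4802, -0.2004, 0.23]
eef_rot: [0.64, 0.768, -0.0, 0.001]
ft_force: [-0.2, -0.3, -2.0]
width: 0.0238
grip_force: 50.0
```

```bash
python3 - <<'E'
from h import *
st(); p,a,_=pose()
w=r.camera('wrist')[:,:,::-1]; s=r.camera('scene')[:,:,::-1]
cv2.imwrite('pics/w3.png',w);cv2.imwrite('pics/s3.png',s)
u,v=proj('scene',p)[0].astype(int); print(proj('scene',p+[0,0,.019]),u-50,v-50)
cv2.imwrite('pics/s3c.png',cv2.resize(s[v-50:v+50,u-50:u+60],None,fx=6,fy=6,interpolation=2))
E
```

```text
t 6.47 p [ 0.4802 -0.2004  0.23  ] yaw 100.43 F [-0.2437 -0.3281 -1.9816] w 0.0238 g 49.99869651161134
[[153.361  160.8735]] 104 117
```

View pics/s3c.png

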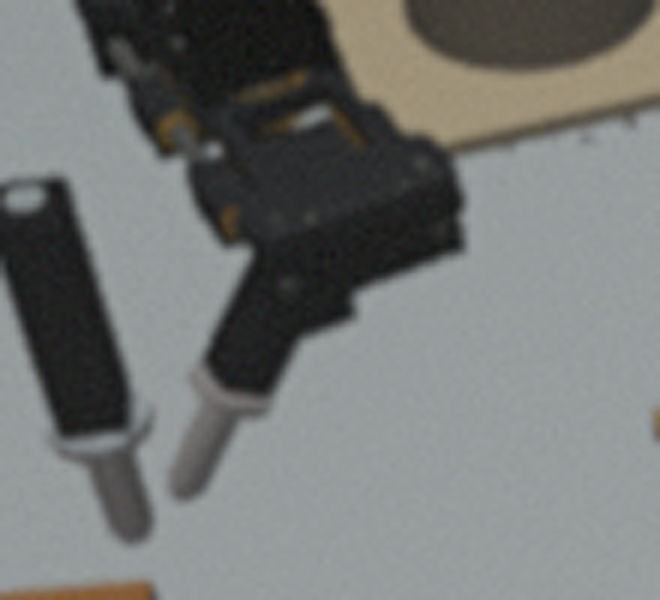

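```bash
python3 - <<'E'
from h import *
p,a,_=pose(); g=p+[0,0,.019]; t=np.radians(a); x=np.array([np.cos(t),np.sin(t),0]); y=np.array([np.sin(t),-np.cos(t),0])
c=r.camera_info('scene'); o=np.array(c['origin'])
def pl(q,off=0):
    u,v=(q[0]+.5)/6-.5+104,(q[1]+.5)/6-.5+117
    d=ray('scene',u,v,0)-o; k=((g+off*y-o)@y)/(d@y); P=o+k*d; return np.array([(P-g)@x,P[2]-g[2]])
A=[pl(q) for q in [(221,406),(187,489),(231,388),(187,496)]]
for q in A: print(q*1000)
d=A[0]-A[1]; print('axis ang',np.degrees(np.arctan2(d[0],d[1]))); d=A[2]-A[3]; print(np.degrees(np.arctan2(d[0],d[1])),np.linalg.norm(d))
u=d/np.linalg.norm(d); print('grip perp off, along from tip',-(A[3]@np.array([u[1],-u[0]]))*1000,-(A[3]@u)*1000)
E
```

```text
[-42.2208 -52.6657]
[-64.0486 -87.3709]
[-36.5864 -45.7755]
[-64.8419 -90.9361]
axis ang 32.1678435647186
32.032902139865364 0.05327152097776387
grip perp off, along from tip 6.736278380769008 111.48304318348436
```

The tilt measures 32° (the hole is at 31.4°), with the tip at tool x −65 mm and 72 mm below the TCP. Next, look at the holes from above with the wrist camera.

```bash
python3 -c "
from h import *
plan([(.60,.02,.25,180.4,13)])"
```

```text
12 [1.5, 1.2, -0.2, -6.0, 1.4, 1.4, -0.1, -6.0, 1.2, 1.5, -0.2, -6.0, 1.1, 1.6, -0.1, -7.0, 0.8, 1.7, -0.2, -6.0, 0.7, 1.9, -0.1, -6.0, 0.5, 1.8, -0.2, -6.0, 0.2, 1.9, -0.2, -6.0, 0.1, 2.0, -0.1, -6.0, -0.1, 1.9, -0.2, -7.0, -0.4, 1.9, -0.1, -6.0, -0.5, 1.9, -0.2, -6.0]
1 [-0.8, 1.7, -0.1, -6.0]
end [0.6    0.0196 0.2496] 180.3530175548485
```

Emit:
{"name": "arm_command", "arguments": {"moves": [1.5, 1.2, -0.2, -6.0, 1.4, 1.4, -0.1, -6.0, 1.2, 1.5, -0.2, -6.0, 1.1, 1.6, -0.1, -7.0, 0.8, 1.7, -0.2, -6.0, 0.7, 1.9, -0.1, -6.0, 0.5, 1.8, -0.2, -6.0, 0.2, 1.9, -0.2, -6.0, 0.1, 2.0, -0.1, -6.0, -0.1, 1.9, -0.2, -7.0, -0.4, 1.9, -0.1, -6.0, -0.5, 1.9, -0.2, -6.0]}}

```text
time: 7.57
ee_pos: [0.5902, 0.0045, 0.2481]
eef_rot: [0.047, 0.999, -0.0, -0.0]
ft_force: [-0.1, 0.1, -1.7]
width: 0.0235
grip_force: 50.0
```

Emit:
{"name": "arm_command", "arguments": {"moves": [-0.8, 1.7, -0.1, -6.0, 0, 0, 0, 0, 0, 0, 0, 0]}}

```text
time: 7.82
ee_pos: [0.5994, 0.0213, 0.249]
eef_rot: [-0.004, 1.0, 0.0, -0.0]
ft_force: [-0.4, -0.5, -2.8]
width: 0.0235
grip_force: 50.0
```

```bash
python3 - <<'E'
from h import *
st(); ci=r.camera_info('wrist'); w=r.camera('wrist')[:,:,::-1].copy(); cv2.imwrite('pics/w4.png',w)
E={'L':(.5833,.1466),'M':(.5879,.0145),'R':(.5901,-.1079)}
for n,e in E.items(): print(n,proj('wrist',np.array([*e,.0795]),ci))
cv2.imwrite('pics/w4v.png',w)
E
```

```text
t 7.82 p [0.5994 0.0213 0.249 ] yaw -179.51 F [-0.3505 -0.5041 -2.8247] w 0.0235 g 49.998755883425474
L [[400.4555 172.6741]]
M [[268.8113 176.0259]]
R [[147.0468 177.1017]]
```

View pics/w4v.png

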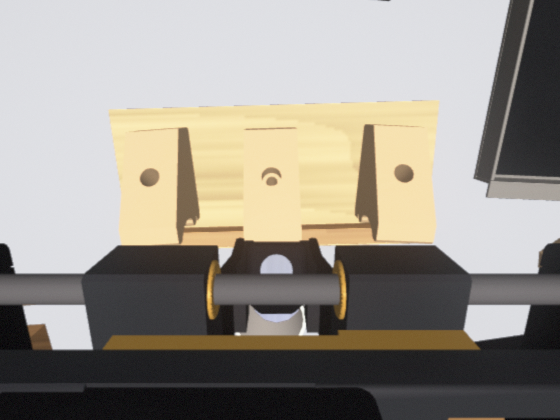

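```bash
python3 - <<'E'
from h import *
ci=r.camera_info('wrist'); w=cv2.imread('pics/w4.png').astype(int).sum(2)/3
def edge(v,u0,u1): # print brightness
    return [(u,int(w[v,u])) for u in range(u0,u1)]
for n,(u,v) in dict(L=(403,174),M=(272,177),R=(149,177)).items():
    s=w[v-14:v+15,u-14:u+15]; m=(s<np.median(s)*.72).astype('uint8')
    k,lab,stt,cen=cv2.connectedComponentsWithStats(m)
    i=1+np.argmax(stt[1:,4]); b=stt[i]
    c=(u-14+b[0]+b[2]/2-.5, v-14+b[1]+b[3]/2-.5)
    print(n,b,c,ray('wrist',*c,.0795,ci)[:2])
# piece side edges at row of hole & corners by eye
for n,q in dict(L=[(376,127),(425,127),(377,240),(434,241)],M=[(246,130),(297,129),(243,241),(301,240)],R=[(128,131),(179,130),(120,243),(178,242)]).items():
    P=[ray('wrist',*c,z,ci)[:2] for c,z in zip(q,(.052,.052,.107,.107))]; f=(P[0]+P[1])/2; bk=(P[2]+P[3])/2; d=bk-f
    print(n,'front',f,'back',bk,'yaw',np.degrees(np.arctan2(d[1],d[0])),'hole',f+d*.409)
E
```

```text
L [  6   5  19  18 260] (np.float64(404.0), np.float64(173.5)) [0.5841 0.149 ]
M [ 4  5 19 10 91] (np.float64(271.0), np.float64(172.5)) [0.5841 0.0154]
R [  5   6  19  17 256] (np.float64(149.0), np.float64(177.0)) [ 0.5895 -0.1072]
L front [0.5397 0.1506] back [0.6452 0.147 ] yaw -1.9428448847647852 hole [0.5829 0.1491]
M front [0.5433 0.0154] back [0.6461 0.017 ] yaw 0.852150919704391 hole [0.5853 0.0161]
R front [ 0.5453 -0.1084] back [ 0.649  -0.1028] yaw 3.0428742547139973 hole [ 0.5877 -0.1061]
```

```bash
python3 - <<'E'
from h import *
from scipy.optimize import least_squares
w=cv2.imread('pics/w4.png').astype(int)
print([(v,w[v,277].tolist()) for v in list(range(236,276,2))+list(range(300,345,2))])
print('dot width row268',[(u,int(w[268,u].mean())) for u in range(254,302,2)])
print('collar row312',[(u,int(w[312,u].mean())) for u in range(240,314,2)])
ci=r.camera_info('wrist'); p,a,_=pose(); g=p+[0,0,.019]; t=np.radians(a); x=np.array([np.cos(t),np.sin(t),0]); z=np.array([0,0,1])
for th,o,s in [(32,.0026,.036),(32,.0067,.0345),(32,.010,.0325),(30,.0067,.0345),(34,.0067,.0345)]:
    h=np.radians(th); u=np.sin(h)*x+np.cos(h)*z; n=np.cos(h)*x-np.sin(h)*z; T=g-o*n+(s-.146)*u
    P=lambda al,k: round(float(proj('wrist',T+al*u+k*n,ci)[0][1]),1)
    print(th,o,s,'edge',P(.146,.012),'dot',P(.146,.0075),P(.146,-.0075),'backedge',P(.146,-.012),'collar',P(.056,-.017),P(.050,-.017),P(.056,.017))
E
```

```text
[(236, [179, 227, 247]), (238, [181, 228, 248]), (240, [175, 223, 246]), (242, [68, 87, 104]), (244, [46, 54, 68]), (246, [49, 55, 68]), (248, [53, 59, 71]), (250, [50, 55, 67]), (252, [55, 57, 69]), (254, [145, 137, 139]), (256, [211, 198, 195]), (258, [212, 198, 196]), (260, [213, 199, 196]), (262, [213, 199, 196]), (264, [212, 197, 194]), (266, [214, 198, 196]), (268, [212, 196, 194]), (270, [214, 198, 196]), (272, [208, 192, 191]), (274, [88, 85, 89]), (300, [108, 108, 112]), (302, [99, 99, 103]), (304, [73, 73, 77]), (306, [37, 36, 41]), (308, [36, 34, 37]), (310, [37, 36, 41]), (312, [39, 39, 42]), (314, [200, 178, 174]), (316, [222, 198, 193]), (318, [223, 199, 195]), (320, [224, 199, 195]), (322, [179, 169, 174]), (324, [159, 167, 176]), (326, [159, 168, 177]), (328, [160, 167, 177]), (330, [160, 168, 177]), (332, [162, 171, 180]), (334, [154, 165, 175]), (336, [61, 103, 131]), (338, [51, 99, 127]), (340, [48, 98, 127]), (342, [47, 95, 125]), (344, [46, 96, 126])]
dot width row268 [(254, 54), (256, 55), (258, 58), (260, 138), (262, 205), (264, 205), (266, 202), (268, 198), (2
[... 335 characters left out ...]
), (264, 35), (266, 36), (268, 32), (270, 37), (272, 36), (274, 34), (276, 38), (278, 42), (280, 40), (282, 38), (284, 42), (286, 42), (288, 41), (290, 41), (292, 63), (294, 147), (296, 170), (298, 126), (300, 117), (302, 218), (304, 140), (306, 36), (308, 64), (310, 64), (312, 64)]
32 0.0026 0.036 edge 239.9 dot 251.8 293.5 backedge 306.6 collar 314.0 313.8 258.1
32 0.0067 0.0345 edge 251.4 dot 263.4 305.4 backedge 318.6 collar 321.0 320.6 264.8
32 0.01 0.0325 edge 260.8 dot 272.9 314.9 backedge 328.0 collar 326.6 325.9 270.4
30 0.0067 0.0345 edge 254.5 dot 266.7 308.9 backedge 322.0 collar 317.6 316.9 261.7
34 0.0067 0.0345 edge 248.3 dot 260.2 301.9 backedge 315.1 collar 324.4 324.2 268.0
```

```bash
python3 - <<'E'
from h import *
from scipy.optimize import least_squares
w=cv2.imread('pics/w4.png').astype(int)
print('handle width',[(v,[ (u,int(w[v,u].mean())) for u in list(range(244,262,2))+list(range(292,312,2))]) for v in (246,250)])
ci=r.camera_info('wrist'); p,a,_=pose(); g=p+[0,0,.019]; t=np.radians(a); x=np.array([np.cos(t),np.sin(t),0]); z=np.array([0,0,1])
def f(q,full=False):
    th,o,s=q; h=np.radians(th); o/=1e3; s/=1e3; u=np.sin(h)*x+np.cos(h)*z; n=np.cos(h)*x-np.sin(h)*z; T=g-o*n+(s-.146)*u
    P=lambda al,k: float(proj('wrist',T+al*u+k*n,ci)[0][1])
    R_=np.array([P(.146,.012)-241.2,P(.056,-.017)-321.7,P(.056,-.012)-313.2])
    if full:
        yy=np.cross(z,x); print('dot r',[ (k,P(.146,k)) for k in (.006,.007,.0075)],'dotw',[np.ptp(proj('wrist',np.array([T+.146*u+j*yy for j in (-.007,.007)]),ci)[:,0])], 'tip tool',((T-p)@x)*1000,(T-p)[2]*1000)
    return R_
for s0 in (30,33,36,39):
    q=least_squares(lambda k:f([k[0],k[1],s0]),[32,5]); print(s0,q.x,q.fun); f([*q.x,s0],1)
E
```

```text
handle width [(246, [(244, 53), (246, 51), (248, 54), (250, 54), (252, 55), (254, 59), (256, 60), (258, 57), (260, 59), (292, 58), (294, 56), (296, 56), (298, 59), (300, 56), (302, 55), (304, 51), (306, 53), (308, 55), (310, 46)]), (250, [(244, 52), (246, 51), (248, 55), (250, 54), (252, 56), (254, 59), (256, 58), (258, 58), (260, 60), (292, 59), (294, 58), (296, 59), (298, 57), (300, 56), (302, 54), (304, 52), (306, 48), (308, 53), (310, 48)])]
30 [35.4243  3.6872] [-0.     -0.0112  0.0114]
dot r [(0.006, 256.263850488372), (0.007, 253.72052121218186), (0.0075, 252.45381640385403)] dotw [np.float64(36.555949429823215)] tip tool -70.24127141558675 -73.38917229813887
33 [34.9899  4.1854] [ 0.0001  0.045  -0.0459]
dot r [(0.006, 256.65895905520046), (0.007, 254.04885363203744), (0.0075, 252.7489050610378)] dotw [np.float64(37.447657879907524)] tip tool -68.22672429491105 -71.17555809094092
36 [34.5579  4.6368] [ 0.0003  0.1023 -0.1045]
dot r [(0.006, 257.0715537419416), (0.007, 254.3917184108702), (0.0075, 253.05705634342058)] dotw [np.float64(38.38101003019074)] tip tool -66.21498922105957 -68.96064761427165
39 [34.1281  5.0422] [ 0.0006  0.1609 -0.1643]
dot r [(0.006, 257.5029781757477), (0.007, 254.75023098996724), (0.0075, 253.37927219831673)] dotw [np.float64(39.359188019741396)] tip tool -64.20570175292022 -66.74410474561951
```

```bash
cat >> h.py <<'E'
def hole(h,psi,dep,tip=(.0675,.0715)):
    c,s=np.cos(np.radians(psi)),np.sin(np.radians(psi))
    d=np.array([.521*c,.521*s,-.8536]); return np.array([h[0]-tip[0]*c,h[1]-tip[0]*s,.0795+tip[1]])+dep*d
E
python3 -c "
from h import *
p,a,_=pose(); q=hole((.584,.149),-2,-.025); print(q, hole((.584,.149),-2,0))
plan([(q[0],q[1],.22,178),(*q,178)],start=[*p,a%360])"
```

```text
[0.5035 0.1518 0.1723] [0.5165 0.1514 0.151 ]
7 [1.9, 2.6, 0.6, 0.0, 1.9, 2.7, 0.6, 1.0, 1.9, 2.6, 0.5, 0.0, 2.0, 2.6, 0.6, 1.0, 2.0, 2.6, 0.6, 0.0, -0.0, -0.0, 2.4, 0.0, -0.0, -0.0, 2.4, 0.0]
end [0.5032 0.1519 0.172 ] 178.38150781338584
```

Emit:
{"name": "arm_command", "arguments": {"moves": [1.9, 2.6, 0.6, 0.0, 1.9, 2.7, 0.6, 1.0, 1.9, 2.6, 0.5, 1, 2.0, 2.6, 0.6, 1.0, 2.0, 2.6, 0.6, 0.0, 0, 0, 2.4, 0.0, 0, 0, 2.4, 0.0, 0, 0, 0, 0, 0, 0, 0, 0]}}

```text
time: 8.62
ee_pos: [0.5032, 0.1514, 0.1721]
eef_rot: [0.023, 1.0, -0.001, -0.001]
ft_force: [-1.2, -0.4, -1.4]
width: 0.0236
grip_force: 50.0
```

```bash
python3 - <<'E'
from h import *
st(); p,a,_=pose()
# enlarged scene crop round the tip, with expected tip and hole mouth marked
s=r.camera('scene')[:,:,::-1].copy(); cv2.imwrite('pics/s5.png',s)
c=np.radians(a); x=np.array([np.cos(c),np.sin(c),0]); T=p-.0675*x-[0,0,.0715]
print(T,proj('scene',np.array([T,[.584,.149,.0795]])))
E
```

```text
t 8.62 p [0.5032 0.1514 0.1721] yaw 177.4 F [-1.179 -0.409 -1.428] w 0.0236 g 49.999381341040134
[0.5706 0.1484 0.1006] [[301.2314 191.6235]
 [303.1589 200.4209]]
```

Emit:
{"name": "arm_command", "arguments": {"moves": [-0.39, 0.05, 0.64, 0, -0.39, 0, 0.64, 0, -0.39, 0, 0.64, 0, -0.39, 0, 0.64, 0, 0, 0, 0, 0]}}

```text
time: 9.08
ee_pos: [0.5192, 0.1523, 0.1453]
eef_rot: [0.021, 1.0, -0.0, -0.001]
ft_force: [-0.1, 0.3, -2.2]
width: 0.0237
grip_force: 50.0
```

Emit:
{"name": "arm_command", "arguments": {"moves": [-0.26, 0, 0.43, 0, -0.26, 0, 0.43, 0, -0.26, 0, 0.43, 0, 0, 0, 0, 0]}}

```text
time: 9.42
ee_pos: [0.527, 0.1522, 0.1331]
eef_rot: [0.021, 1.0, -0.0, -0.0]
ft_force: [0.2, 0.2, -2.4]
width: 0.0239
grip_force: 50.0
```

Emit:
{"name": "arm_command", "arguments": {"moves": [-0.26, 0, 0.43, 0, -0.26, 0, 0.43, 0, -0.26, 0, 0.43, 0, 0, 0, 0, 0]}}

```text
time: 9.75
ee_pos: [0.5349, 0.1518, 0.1201]
eef_rot: [0.021, 1.0, -0.0, -0.0]
ft_force: [-0.1, 0.5, -2.2]
width: 0.0234
grip_force: 50.0
```

Emit:
{"name": "arm_command", "arguments": {"moves": [-0.26, 0, 0.43, 0, -0.26, 0, 0.43, 0, -0.16, 0, 0.26, 0, 0, 0, 0, 0]}}

```text
time: 10.08
ee_pos: [0.5415, 0.1518, 0.11]
eef_rot: [0.021, 1.0, -0.0, -0.0]
ft_force: [-1.8, -1.4, 1.0]
width: 0.0234
grip_force: 50.0
```

Emit:
{"name": "arm_command", "arguments": {"moves": [-0.1, 0, 0.17, 0, 0, 0, 0, 0, 0, 0, 0, 0]}}

```text
time: 10.33
ee_pos: [0.5417, 0.152, 0.1097]
eef_rot: [0.021, 1.0, -0.001, -0.001]
ft_force: [-13.7, -3.7, 20.6]
width: 0.0232
grip_force: 50.0
```

Left piece: collar seated at full depth with firm contact. Retract and go to the middle piece.

Emit:
{"name": "arm_command", "arguments": {"moves": [0.5, 0, -0.85, 0, 1.05, 0, -1.7, 0, 1.3, 0, -2.13, 0, 1.3, 0, -2.13, 0, 0, 0, 0, 0]}}

```text
time: 10.75
ee_pos: [0.5011, 0.1554, 0.1803]
eef_rot: [0.02, 1.0, 0.0, 0.003]
ft_force: [1.0, 1.4, -1.2]
width: 0.0239
grip_force: 50.0
```

```bash
python3 -c "
from h import *
p,a,_=pose(); st(); q=hole((.587,.016),1,-.022,(.0675,.0725)); print(q, hole((.587,.016),1,0,(.0675,.0725)))
plan([(q[0],q[1],.19,181),(*q,181)],start=[*p,a%360])"
```

```text
t 10.75 p [0.5011 0.1554 0.1803] yaw 177.71 F [ 0.9575  1.4044 -1.1507] w 0.0239 g 49.99953459016979
[0.5081 0.0146 0.1708] [0.5195 0.0148 0.152 ]
5 [-0.3, -3.5, -0.2, -1.0, -0.3, -3.5, -0.3, -1.0, -0.2, -3.5, -0.2, -0.0, -0.2, -3.6, -0.3, -1.0, 0.0, 0.0, 2.0, -0.0]
end [0.5085 0.0142 0.1703] 180.70578667351816
```

Emit:
{"name": "arm_command", "arguments": {"moves": [-0.3, -3.5, -0.2, -1, -0.3, -3.5, -0.3, -1, -0.2, -3.5, -0.2, -1, -0.2, -3.5, -0.3, 0, 0, 0, 0, 0, 0, 0, 1.5, 0, 0, 0, 0.4, 0, 0, 0, 0, 0]}}

```text
time: 11.42
ee_pos: [0.508, 0.0136, 0.166]
eef_rot: [-0.005, 1.0, 0.0, -0.001]
ft_force: [-0.9, 0.5, -3.2]
width: 0.0237
grip_force: 50.0
```

Emit:
{"name": "arm_command", "arguments": {"moves": [-0.3, 0.1, 0, 0, -0.39, 0, 0.64, 0, -0.39, 0, 0.64, 0, -0.36, 0, 0.6, 0, 0, 0, 0, 0]}}

```text
time: 11.83
ee_pos: [0.5231, 0.0147, 0.147]
eef_rot: [-0.005, 1.0, 0.0, -0.001]
ft_force: [-0.8, 0.3, -2.6]
width: 0.024
grip_force: 50.0
```

Emit:
{"name": "arm_command", "arguments": {"moves": [-0.21, 0, 0.34, 0, -0.21, 0, 0.34, 0, 0, 0, 0, 0]}}

```text
time: 12.08
ee_pos: [0.5272, 0.0147, 0.141]
eef_rot: [-0.005, 1.0, 0.0, -0.001]
ft_force: [0.0, 0.6, -3.0]
width: 0.0238
grip_force: 50.0
```

Emit:
{"name": "arm_command", "arguments": {"moves": [-0.1, 0, 0.17, 0, 0, 0, 0, 0]}}

```text
time: 12.25
ee_pos: [0.5281, 0.0148, 0.1397]
eef_rot: [-0.005, 1.0, 0.0, -0.0]
ft_force: [-1.1, 0.9, -4.7]
width: 0.0235
grip_force: 50.0
```

Emit:
{"name": "arm_command", "arguments": {"moves": [-0.1, 0, 0.17, 0, 0, 0, 0, 0, 0, 0, 0, 0]}}

```text
time: 12.5
ee_pos: [0.5292, 0.0147, 0.1381]
eef_rot: [-0.005, 1.0, 0.0, -0.0]
ft_force: [-1.2, 1.0, -4.2]
width: 0.0239
grip_force: 50.0
```

Emit:
{"name": "arm_command", "arguments": {"moves": [-0.1, 0, 0.17, 0, 0, 0, 0, 0, 0, 0, 0, 0]}}

```text
time: 12.75
ee_pos: [0.5297, 0.0148, 0.1374]
eef_rot: [-0.005, 1.0, -0.0, -0.001]
ft_force: [-10.0, 1.0, 8.7]
width: 0.0235
grip_force: 50.0
```

Middle piece: it stops hard at about 17 mm, so this is the unfinished one. Retract and go to the right piece.

Emit:
{"name": "arm_command", "arguments": {"moves": [0.5, 0, -0.85, 0, 1.0, 0, -1.7, 0, 1.0, 0, -1.7, 0, 0, 0, 0, 0]}}

```text
time: 13.08
ee_pos: [0.5064, 0.0146, 0.1828]
eef_rot: [-0.005, 1.0, -0.001, 0.003]
ft_force: [0.8, 0.3, -1.2]
width: 0.0238
grip_force: 50.0
```

```bash
python3 -c "
from h import *
p,a,_=pose(); st(); q=hole((.589,-.107),3,-.020,(.0675,.0725)); print(q, hole((.589,-.107),3,0,(.0675,.0725)))
plan([(q[0],q[1],.18,183),(*q,183)],start=[*p,a%360])"
```

```text
t 13.08 p [0.5064 0.0146 0.1828] yaw -179.39 F [ 0.8168  0.3201 -1.2263] w 0.0238 g 49.999334597960114
[ 0.5112 -0.1111  0.1691] [ 0.5216 -0.1105  0.152 ]
5 [-0.1, -3.1, 0.1, -1.0, -0.0, -3.2, 0.0, -0.0, -0.0, -3.1, 0.1, -1.0, -0.0, -3.2, 0.1, -0.0, -0.0, 0.0, 1.1, -0.0]
end [ 0.511  -0.1113  0.1688] 182.61074348715564
```

Emit:
{"name": "arm_command", "arguments": {"moves": [-0.1, -3.1, 0, -1, 0, -3.2, 0, -1, 0, -3.1, 0, 0, 0, -3.1, 0.1, 0, 0, 0, 0.3, 0, 0, 0, 0.6, 0, 0, 0, 0, 0, 0, 0, 0, 0]}}

```text
time: 13.75
ee_pos: [0.5104, -0.1093, 0.1688]
eef_rot: [-0.023, 1.0, 0.0, -0.0]
ft_force: [-0.6, 0.4, -0.5]
width: 0.0239
grip_force: 50.0
```

Emit:
{"name": "arm_command", "arguments": {"moves": [-0.1, -0.16, 0, 0, -0.39, 0, 0.64, 0, -0.39, 0, 0.64, 0, -0.36, 0, 0.6, 0, -0.26, 0, 0.43, 0, 0, 0, 0, 0]}}

```text
time: 14.25
ee_pos: [0.5254, -0.111, 0.1446]
eef_rot: [-0.023, 1.0, 0.001, -0.001]
ft_force: [-0.5, 1.0, -1.9]
width: 0.0236
grip_force: 50.0
```

Emit:
{"name": "arm_command", "arguments": {"moves": [-0.26, 0, 0.43, 0, -0.26, 0, 0.43, 0, -0.26, 0, 0.43, 0, 0, 0, 0, 0]}}

```text
time: 14.58
ee_pos: [0.5332, -0.1108, 0.1321]
eef_rot: [-0.023, 1.0, 0.0, -0.0]
ft_force: [-0.8, 0.7, -2.9]
width: 0.0236
grip_force: 50.0
```

Emit:
{"name": "arm_command", "arguments": {"moves": [-0.26, 0, 0.43, 0, -0.26, 0, 0.43, 0, -0.26, 0, 0.43, 0, 0, 0, 0, 0]}}

```text
time: 14.92
ee_pos: [0.5412, -0.1104, 0.1193]
eef_rot: [-0.023, 1.0, 0.0, -0.0]
ft_force: [0.2, 2.4, -4.0]
width: 0.0235
grip_force: 50.0
```

Emit:
{"name": "arm_command", "arguments": {"moves": [-0.26, 0, 0.43, 0, -0.21, 0, 0.34, 0, 0, 0, 0, 0, 0, 0, 0, 0]}}

```text
time: 15.25
ee_pos: [0.5459, -0.1103, 0.1122]
eef_rot: [-0.023, 1.0, 0.0, 0.0]
ft_force: [-0.7, 2.1, -4.6]
width: 0.0234
grip_force: 50.0
```

Emit:
{"name": "arm_command", "arguments": {"moves": [-0.13, 0, 0.21, 0, 0, 0, 0, 0, 0, 0, 0, 0]}}

```text
time: 15.5
ee_pos: [0.5472, -0.1104, 0.1104]
eef_rot: [-0.023, 1.0, -0.0, 0.0]
ft_force: [-0.3, 2.8, -4.3]
width: 0.0232
grip_force: 50.0
```

Emit:
{"name": "arm_command", "arguments": {"moves": [-0.1, 0, 0.17, 0, 0, 0, 0, 0, 0, 0, 0, 0]}}

```text
time: 15.75
ee_pos: [0.5478, -0.1104, 0.1096]
eef_rot: [-0.023, 1.0, -0.0, -0.0]
ft_force: [-5.8, 3.6, 7.8]
width: 0.0235
grip_force: 50.0
```

Right piece: collar down at full depth. Retract and carry the gauge to the stand.

Emit:
{"name": "arm_command", "arguments": {"moves": [0.5, 0, -0.85, 0, 1.0, 0, -1.7, 0, 1.3, 0, -2.13, 0, 1.3, 0, -2.13, 0, 0.5, 0, -2, 0, 0, 0, 0, 0]}}

```text
time: 16.25
ee_pos: [0.5033, -0.114, 0.2016]
eef_rot: [-0.022, 1.0, -0.002, 0.003]
ft_force: [0.4, -0.2, -1.1]
width: 0.0237
grip_force: 50.0
```

```bash
python3 -c "
from h import *
p,a,_=pose(); st(); q=(.5194+.0133,-.3403+.0025,.1455)
plan([(.49,-.20,.225,140,7),(q[0],q[1],.215,10.6,20),(*q,10.6,3)],start=[*p,a%360])"
```

```text
t 16.25 p [ 0.5033 -0.114   0.2016] yaw -177.5 F [ 0.3723 -0.1989 -1.1334] w 0.0237 g 49.99929559417069
12 [0.2, -1.2, -0.3, 6.0, 0.2, -1.3, -0.4, 6.0, -0.1, -1.2, -0.3, 6.0, -0.1, -1.2, -0.3, 6.0, -0.3, -1.2, -0.4, 6.0, -0.4, -1.2, -0.3, 6.0, -0.5, -1.2, -0.3, 6.0, -0.6, -0.4, 0.0, 6.0, -0.6, -0.3, 0.1, 7.0, -0.7, -0.3, 0.0, 6.0, -0.7, -0.1, 0.1, 7.0, -0.7, -0.1, 0.0, 6.0]
12 [-0.8, -0.0, 0.1, 7.0, -0.7, 0.0, 0.0, 6.0, -0.7, 0.2, 0.1, 7.0, -0.7, 0.2, 0.0, 6.0, -0.6, 0.3, 0.1, 7.0, -0.6, 0.4, 0.0, 6.0, -0.6, 0.4, 0.1, 7.0, -0.5, 0.5, 0.0, 6.0, -0.5, 0.6, 0.1, 7.0, -0.3, 0.6, 0.0, 6.0, -0.4, 0.7, 0.1, 7.0, -0.2, 0.6, 0.0, 6.0]
6 [-0.2, 0.7, 0.1, 7.0, -0.0, 0.7, 0.0, 6.0, -0.0, 0.8, 0.1, 7.0, -0.0, -0.0, 2.3, -0.0, -0.0, -0.0, 2.3, -0.0, -0.0, -0.0, 2.3, -0.0]
end [ 0.5331 -0.338   0.1456] 10.49903991255161
```

Emit:
{"name": "arm_command", "arguments": {"moves": [0.2, -1.2, -0.3, 6.0, 0.2, -1.3, -0.4, 6.0, -0.1, -1.2, -0.3, 6.0, -0.1, -1.2, -0.3, 6.0, -0.3, -1.2, -0.4, 6.0, -0.4, -1.2, -0.3, 6.0, -0.5, -1.2, -0.3, 6.0, -0.6, -0.4, 0.0, 6.0, -0.6, -0.3, 0.1, 7.0, -0.7, -0.3, 0.0, 6.0, -0.7, -0.1, 0.1, 7.0, -0.7, -0.1, 0.0, 6.0]}}

```text
time: 17.25
ee_pos: [0.4996, -0.2338, 0.2174]
eef_rot: [0.586, 0.81, -0.0, 0.0]
ft_force: [-0.0, -1.0, -2.3]
width: 0.0236
grip_force: 50.0
```

Emit:
{"name": "arm_command", "arguments": {"moves": [-0.8, 0, 0.1, 7.0, -0.7, 0.0, 0.0, 6.0, -0.7, 0.2, 0.1, 7.0, -0.7, 0.2, 0.0, 6.0, -0.6, 0.3, 0.1, 7.0, -0.6, 0.4, 0.0, 6.0, -0.6, 0.4, 0.1, 7.0, -0.5, 0.5, 0.0, 6.0, -0.5, 0.6, 0.1, 7.0, -0.3, 0.6, 0.0, 6.0, -0.4, 0.7, 0.1, 7.0, -0.2, 0.6, 0.0, 6.0]}}

```text
time: 18.25
ee_pos: [0.525, -0.3168, 0.2112]
eef_rot: [0.966, 0.26, -0.0, 0.001]
ft_force: [-0.6, -0.7, -2.6]
width: 0.0235
grip_force: 50.0
```

Emit:
{"name": "arm_command", "arguments": {"moves": [-0.2, 0.7, 0.1, 7.0, 0, 0.7, 0.0, 6.0, 0, 0.8, 0.1, 7.0, 0, 0, 2, 0, 0, 0, 2, 0, 0, 0, 0, 0, 0, 0, 0, 0]}}

```text
time: 18.83
ee_pos: [0.5315, -0.3367, 0.1689]
eef_rot: [0.996, 0.092, -0.001, -0.0]
ft_force: [0.0, 0.9, -1.1]
width: 0.0235
grip_force: 50.0
```

```bash
python3 -c "
from h import *
p,a,_=pose(); st(); q=(.5194+.0133,-.3403+.0025,.1455)
plan([(*q,10.6,1,1)],start=[*p,a%360])"
```

```text
t 18.83 p [ 0.5315 -0.3367  0.1689] yaw 10.57 F [ 0.0053  0.8582 -1.1423] w 0.0235 g 49.99942730180919
1 [0.1, 0.13, 2.34, -0.0]
end [ 0.5327 -0.3378  0.1455] 10.569792017610862
```

Emit:
{"name": "arm_command", "arguments": {"moves": [0.1, 0.13, 1.2, 0, 0, 0, 1.1, 0, -0.45, 0, 0.7, 0, -0.45, 0, 0.7, 0, -0.45, 0, 0.7, 0, 0, 0, 0, 0]}}

```text
time: 19.33
ee_pos: [0.5194, -0.3399, 0.1245]
eef_rot: [0.996, 0.092, -0.0, -0.0]
ft_force: [2.8, 0.1, -2.7]
width: 0.0238
grip_force: 50.0
```

Emit:
{"name": "arm_command", "arguments": {"moves": [-0.65, 0, -0.42, 0, -0.67, 0, -0.37, 0, -0.71, 0, -0.32, 0, -0.73, 0, -0.27, 0, -0.74, 0, -0.23, 0, -0.76, 0, -0.16, 0, -0.76, 0, -0.12, 0, -0.78, 0, -0.06, 0, -0.3, 0, 0, 0, 0, 0, 0, 0, 0, 0, 0, 0], "squeeze": 7}}

```text
time: 20.25
ee_pos: [0.4597, -0.3514, 0.145]
eef_rot: [0.996, 0.092, -0.0, 0.0]
ft_force: [0.4, -0.9, -3.3]
width: 0.0242
grip_force: 7.0
```

```bash
python3 - <<'E'
from h import *
st(); p,a,_=pose(); ci=r.camera_info('wrist')
w=r.camera('wrist')[:,:,::-1]; s=r.camera('scene')[:,:,::-1]; cv2.imwrite('pics/w6.png',w); cv2.imwrite('pics/s6.png',s)
m=w.astype(int).mean(2)[:,270:282].mean(1); print([(v,int(m[v])) for v in range(236,345,2)])
g=p+[0,0,.019]; t=np.radians(a); x=np.array([np.cos(t),np.sin(t),0]); z=np.array([0,0,1])
for th in (-5,0,5,10,15):
  for o in (0,.005,.01):
    h=np.radians(th); u=np.sin(h)*x+np.cos(h)*z; n=np.cos(h)*x-np.sin(h)*z; T=g-o*n-.111*u
    P=lambda al,k: round(float(proj('wrist',T+al*u+k*n,ci)[0][1]),1)
    print(th,o,'edge',P(.146,.012),'dot',P(.146,.007),P(.146,-.007),'collar front',P(.056,.017),'tip-hole',((T-[.457,-.352,.06])@x*1000).round(1),T[2].round(4))
print(proj('scene',g+.035*z),proj('scene',g-.0577*z))
E
```

```text
t 20.25 p [ 0.4597 -0.3514  0.145 ] yaw 10.57 F [ 0.3918 -0.9138 -3.3104] w 0.0242 g 6.999896647757851
[(236, 34), (238, 34), (240, 33), (242, 33), (244, 33), (246, 33), (248, 32), (250, 32), (252, 31), (254, 30), (256, 30), (258, 31), (260, 30), (262, 30), (264, 30), (266, 29), (268, 29), (270, 30), (272, 30), (274, 51), (276, 61), (278, 70), (280, 81), (282, 88), (284, 97), (286, 106), (288, 110), (290, 114), (292, 118), (294, 122), (296, 123), (298, 123), (300, 122), (302, 117), (304, 137), (306, 213), (308, 215), (310, 214), (312, 214), (314, 214), (316, 214), (318, 214), (320, 196), (322, 69), (324, 50), (326, 50), (328, 45), (330, 72), (332, 130), (334, 129), (336, 85), (338, 78), (340, 77), (342, 77), (344, 77)]
-5 0 edge 299.3 dot 310.8 341.2 collar front 201.6 tip-hole 12.4 0.0535
-5 0.005 edge 310.8 dot 321.9 351.5 collar front 209.2 tip-hole 7.4 0.053
-5 0.01 edge 321.9 dot 332.7 361.5 collar front 216.8 tip-hole 2.4 0.0526
0 0 edge 290.3 dot 302.6 335.6 collar front 208.3 tip-hole 2.7 0.053
0 0.005 edge 302.6 dot 314.6 346.9 collar front 216.0 tip-hole -2.3 0.053
0 0.01 edge 314.6 dot 326.4 358.0 collar front 223.7 tip-hole -7.3 0.053
5 0 edge 281.2 dot 294.2 329.3 collar front 215.2 tip-hole -6.9 0.0535
5 0.005 edge 294.2 dot 306.9 341.5 collar front 223.0 tip-hole -11.9 0.0539
5 0.01 edge 306.9 dot 319.4 353.6 collar front 230.7 tip-hole -16.9 0.0543
10 0 edge 272.1 dot 285.5 322.4 collar front 222.3 tip-hole -16.5 0.0547
10 0.005 edge 285.5 dot 298.8 335.4 collar front 230.1 tip-hole -21.5 0.0556
10 0.01 edge 298.8 dot 311.9 348.3 collar front 238.0 tip-hole -26.4 0.0565
15 0 edge 263.2 dot 276.8 314.9 collar front 229.6 tip-hole -26.0 0.0568
15 0.005 edge 276.8 dot 290.4 328.5 collar front 237.4 tip-hole -30.8 0.0581
15 0.01 edge 290.4 dot 304.0 342.1 collar front 245.3 tip-hole -35.7 0.0594
[[ 91.0656 187.8694]] [[101.6102 214.7661]]
```

```bash
python3 - <<'E'
from h import *
from scipy.optimize import least_squares
w=cv2.imread('pics/w6.png').astype(int)
print([(v,int(w[v,270:282].mean())) for v in range(170,240,2)])
E
```

```text
[(170, 147), (172, 148), (174, 149), (176, 149), (178, 150), (180, 150), (182, 148), (184, 147), (186, 148), (188, 150), (190, 153), (192, 155), (194, 154), (196, 151), (198, 142), (200, 146), (202, 144), (204, 127), (206, 105), (208, 194), (210, 220), (212, 221), (214, 221), (216, 124), (218, 39), (220, 39), (222, 38), (224, 37), (226, 37), (228, 37), (230, 36), (232, 35), (234, 34), (236, 34), (238, 34)]
```

Upright again to about 4°, with the nose in the hole. Lower it.

Emit:
{"name": "arm_command", "arguments": {"moves": [0, 0, 0.8, 0, 0, 0, 0.8, 0, 0, 0, 0.8, 0, 0, 0, 0.8, 0, 0, 0, 0.7, 0, 0, 0, 0, 0]}}

```text
time: 20.85
ee_pos: [0.4596, -0.351, 0.1046]
eef_rot: [0.996, 0.092, -0.001, -0.001]
ft_force: [0.2, 0.2, -0.9]
width: 0.024
grip_force: 7.0
```

Emit:
{"name": "arm_command", "arguments": {"moves": [-0.1, 0, 0.2, 0, 0, 0, 0.15, 0, 0, 0, 0, 0, 0, 0, 0, 0]}}

```text
time: 21.18
ee_pos: [0.4594, -0.3514, 0.1035]
eef_rot: [0.996, 0.092, 0.0, 0.0]
ft_force: [-1.8, 2.1, 3.5]
width: 0.0241
grip_force: 7.0
```

Emit:
{"name": "arm_command", "arguments": {"moves": [0, 0, 0, 0, 0, 0, 0, 0, 0, 0, 0, 0, 0, 0, 0, 0, 0, 0, 0, 0, 0, 0, 0, 0, 0, 0, -1.5, 0, 0, 0, -3.5, 0, 0, 0, -3.5, 0, 0, 0, -3.5, 0, 0, 0, 0, 0, 0, 0, 0, 0], "fingers": 100}}

```text
time: 22.18
ee_pos: [0.4603, -0.3521, 0.2252]
eef_rot: [0.996, 0.092, 0.002, 0.002]
ft_force: [-0.1, -0.5, -0.4]
width: 0.086
grip_force: 0.0
```

```bash
python3 - <<'E'
from h import *
st(); ci=r.camera_info('wrist')
w=r.camera('wrist')[:,:,::-1]; s=r.camera('scene')[:,:,::-1]; cv2.imwrite('pics/w7.png',w); cv2.imwrite('pics/s7.png',s)
print(proj('wrist',np.array([[.457,-.352,.156],[.457,-.352,.066]]),ci),proj('scene',np.array([[.457,-.352,.156],[.457,-.352,.066]])))
d=proj('wrist',np.array([[.457,-.352,.156]]),ci)[0].astype(int)
m=(w[d[1]-25:d[1]+26,d[0]-25:d[0]+26].min(2)>110).astype('uint8'); k,l,q,c=cv2.connectedComponentsWithStats(m); print([(a.tolist(),(b+d-25).round(1)) for a,b in zip(q[1:],c[1:]) if a[4]>15])
# scene: dot compared with the first picture
for n in('scene0','s7'):
    g=cv2.imread(f'pics/{n}.png')[190:235,85:120].min(2); k,l,q,c=cv2.connectedComponentsWithStats((g>120).astype('uint8')); print(n,[(a.tolist(),(b+[85,190]).round(1).tolist()) for a,b in zip(q[1:],c[1:]) if 4<a[4]<200])
print('scene diff over gauge',cv2.absdiff(cv2.imread('pics/scene0.png'),cv2.imread('pics/s7.png'))[195:250,85:135].mean())
E
```

```text
t 22.18 p [ 0.4603 -0.3521  0.2252] yaw 10.59 F [-0.0796 -0.4838 -0.357 ] w 0.086 g 0.0
[[275.0843 222.7546]
 [275.1926 194.1945]] [[ 95.7136 200.1135]
 [105.4107 224.8261]]
[([16, 15, 18, 16, 221], array([274.5, 219.6])), ([0, 24, 51, 27, 704], array([268.8, 239.2])), ([40, 31, 11, 10, 85], array([295.3, 232.7]))]
scene0 [([11, 9, 3, 2, 6], [97.0, 199.5]), ([0, 19, 5, 26, 90], [86.4, 220.4])]
s7 [([10, 9, 4, 2, 6], [96.5, 199.7]), ([0, 19, 6, 26, 90], [86.4, 220.4])]
scene diff over gauge 3.1275151515151514
```

The gauge stands in its block: the dot is back at scene (96.5,199.7), against (97,199.5) at the start. Next, the middle piece.

```bash
python3 -c "
from h import *
p,a,_=pose()
plan([(.53,-.12,.225,5),(.607,.016,.20,1)])"
```

```text
12 [1.6, -3.1, -0.0, 1.0, 1.6, -3.0, -0.1, 1.0, 1.5, -3.2, -0.0, 0.0, 1.5, -3.1, -0.1, 1.0, 1.4, -3.1, -0.0, 1.0, 1.4, -3.2, -0.1, 1.0, 1.3, -3.2, 0.0, 1.0, 1.8, -2.6, 0.5, 1.0, 1.7, -2.6, 0.5, 0.0, 1.7, -2.6, 0.5, 1.0, 1.6, -2.6, 0.5, 1.0, 1.7, -2.7, 0.5, 1.0]
end [0.6074 0.0159 0.2001] 0.5953298353113201
```

Emit:
{"name": "arm_command", "arguments": {"moves": [1.6, -3.1, 0, 1.0, 1.6, -3.0, -0.1, 1.0, 1.5, -3.2, 0, 0.0, 1.5, -3.1, -0.1, 1.0, 1.4, -3.1, 0, 1.0, 1.4, -3.2, -0.1, 1.0, 1.3, -3.2, 0.0, 1.0, 1.8, -2.6, 0.5, 1.0, 1.7, -2.6, 0.5, 0.0, 1.7, -2.6, 0.5, 1.0, 1.6, -2.6, 0.5, 1.0, 1.7, -2.7, 0.5, 0]}}

```text
time: 23.28
ee_pos: [0.6074, 0.0168, 0.1989]
eef_rot: [1.0, 0.013, -0.001, 0.0]
ft_force: [1.2, -0.4, 0.0]
width: 0.087
grip_force: 0.0
```

Emit:
{"name": "arm_command", "arguments": {"moves": [0, 0, 0, 0, 0, 0, 0, 0]}}

```text
time: 23.45
ee_pos: [0.607, 0.0179, 0.1984]
eef_rot: [1.0, 0.016, -0.002, -0.001]
ft_force: [-0.5, -0.1, 0.2]
width: 0.0871
grip_force: 0.0
```

```bash
python3 - <<'E'
from h import *
st(); p,a,_=pose()
s=r.camera('wrist')[:,:,::-1]; t=r.camera('scene')[:,:,::-1]
im=np.zeros((420,800,3),'uint8'); im[:,:400]=s[:,80:480]; im[:,400:]=cv2.resize(t[150:290,180:360],(400,311))[:420].tolist() and np.vstack([cv2.resize(t[150:290,180:360],(400,311)),np.zeros((109,400,3),'uint8')])
cv2.imwrite('pics/m8.png',im)
plan([(.607,.016,.053,1,5)])
E
```

```text
t 23.45 p [0.607  0.0179 0.1984] yaw 1.81 F [-0.5458 -0.1339  0.1727] w 0.0871 g 0.0
5 [-0.0, -0.0, 2.9, 0.0, -0.0, -0.0, 3.0, 0.0, -0.0, -0.1, 2.9, 0.0, -0.0, 0.0, 2.9, 0.0, -0.0, -0.0, 3.0, 1.0]
end [0.607  0.0158 0.0526] 0.5670108911068006
```

View pics/m8.png

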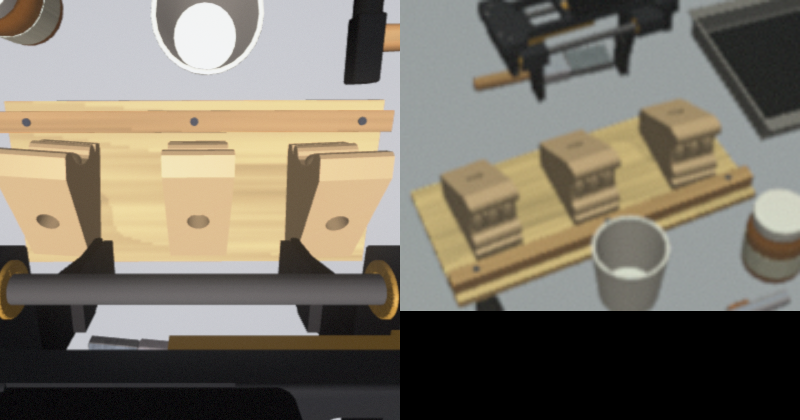

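All three pieces stand in their places; the middle one's hole is at wrist (278,221), between the open fingers.

```bash
python3 - <<'E'
from h import *
ci=r.camera_info('wrist'); print(ray('wrist',278,221.5,.0795,ci),ray('wrist',243,166,.107,ci),ray('wrist',314,166,.107,ci),ray('wrist',278,179,.107,ci))
E
```

```text
[0.5876 0.0128 0.0795] [0.6406 0.0413 0.107 ] [ 0.6422 -0.013   0.107 ] [0.6313 0.0142 0.107 ]
```

Emit:
{"name": "arm_command", "arguments": {"moves": [0, -0.1, 2.9, 1, 0, 0.1, 2.9, 0, 0, 0.2, 2.9, 0, 0, 0, 2.9, 0, 0, 0, 2.9, 0, 0, 0, 0, 0, 0, 0, 0, 0]}}

```text
time: 24.13
ee_pos: [0.6065, 0.0122, 0.0551]
eef_rot: [1.0, 0.004, -0.001, 0.0]
ft_force: [0.5, -0.3, 0.5]
width: 0.0868
grip_force: 0.0
```

Emit:
{"name": "arm_command", "arguments": {"moves": [0, -0.2, 0.2, 0, 0, 0, 0, 0, 0, 0, 0, 0, 0, 0, 0, 0, 0, 0, 0, 0, 0, 0, 0, 0, 0, 0, 0, 0, 0, 0, 0, 0, 0, 0, 0, 0], "fingers": 0, "squeeze": 45}}

```text
time: 24.88
ee_pos: [0.6082, 0.0162, 0.0546]
eef_rot: [1.0, 0.005, 0.001, -0.0]
ft_force: [-0.5, 2.2, 6.2]
width: 0.0558
grip_force: 44.8
```

Gripped at 55.8 mm. Lift.

Emit:
{"name": "arm_command", "arguments": {"moves": [0, 0, -0.5, 0, 0, 0, -1, 0, 0, 0, -2, 0, 0, 0, -2.5, 0, 0, 0, -2.5, 0, 0, 0, -2.5, 0, 0, 0, -2.5, 0, 0, 0, -0.5, 0, 0, 0, 0, 0], "squeeze": 55}}

```text
time: 25.63
ee_pos: [0.6082, 0.0155, 0.1951]
eef_rot: [1.0, 0.005, 0.001, 0.0]
ft_force: [-0.5, 0.6, -10.1]
width: 0.0557
grip_force: 54.8
```

```bash
python3 - <<'E'
from h import *
st(); p,a,_=pose()
t=[.491+.010,.3544]
plan([(*t,p[2],a+2,14),(*t,.10,a+2,5)])
E
```

```text
t 25.63 p [0.6082 0.0155 0.1951] yaw 0.57 F [ -0.5314   0.5567 -10.0718] w 0.0557 g 54.81777555648705
12 [-0.7, -2.4, -0.0, -0.0, -0.8, -2.5, -0.0, -0.0, -0.7, -2.4, -0.0, -0.0, -0.8, -2.4, -0.0, -1.0, -0.7, -2.5, -0.0, 0.0, -0.7, -2.4, -0.0, 0.0, -0.7, -2.4, -0.0, -0.0, -0.7, -2.5, -0.0, -0.0, -0.7, -2.4, -0.0, -0.0, -0.7, -2.5, -0.0, -0.0, -0.7, -2.4, -0.0, -1.0, -0.6, -2.5, -0.0, 0.0]
7 [-0.7, -2.4, -0.0, 0.0, -0.6, -2.5, -0.0, -0.0, -0.0, 0.0, 1.9, -0.0, -0.0, 0.0, 1.9, -0.0, -0.0, 0.0, 1.9, -0.0, -0.0, 0.0, 1.9, -0.0, -0.0, 0.0, 1.9, -0.0]
end [0.5012 0.3548 0.1001] 2.5748620391152235
```

Emit:
{"name": "arm_command", "arguments": {"moves": [-0.7, -2.4, 0, 0, -0.8, -2.5, 0, 0, -0.7, -2.4, 0, 0, -0.8, -2.4, 0, -1, -0.7, -2.5, 0, 0, -0.7, -2.4, 0, 0, -0.7, -2.4, 0, 0, -0.7, -2.5, 0, 0, -0.7, -2.4, 0, 0, -0.7, -2.5, 0, 0, -0.7, -2.4, 0, -1, -0.6, -2.5, 0, 0]}}

```text
time: 26.63
ee_pos: [0.5143, 0.3066, 0.191]
eef_rot: [1.0, 0.023, -0.002, 0.001]
ft_force: [0.9, -0.4, -8.7]
width: 0.0556
grip_force: 54.8
```

Emit:
{"name": "arm_command", "arguments": {"moves": [-0.7, -2.4, 0, 0, -0.6, -2.5, 0, 0, 0, 0, 1.5, 0, 0, 0, 2.5, 0, 0, 0, 2.5, 0, 0, 0, 2.5, 0, 0, 0, 2, 0, 0, 0, 1.5, 0, 0, 0, 0, 0, 0, 0, 0, 0]}}

```text
time: 27.47
ee_pos: [0.4992, 0.3538, 0.0666]
eef_rot: [1.0, 0.023, -0.002, 0.001]
ft_force: [0.3, 0.3, -7.6]
width: 0.0555
grip_force: 54.8
```

Emit:
{"name": "arm_command", "arguments": {"moves": [0, 0, 0.8, 0, 0, 0, 0.6, 0, 0, 0, 0.3, 0, 0, 0, 0.2, 0, 0, 0, 0, 0, 0, 0, 0, 0]}}

```text
time: 27.97
ee_pos: [0.5007, 0.3551, 0.05]
eef_rot: [1.0, 0.023, 0.0, -0.0]
ft_force: [-0.2, -0.2, -8.8]
width: 0.0559
grip_force: 54.8
```

Emit:
{"name": "arm_command", "arguments": {"moves": [0, 0, 0.2, 0, 0, 0, 0.15, 0, 0, 0, 0, 0, 0, 0, 0, 0]}}

```text
time: 28.3
ee_pos: [0.5008, 0.3552, 0.0466]
eef_rot: [1.0, 0.023, 0.0, -0.0]
ft_force: [-0.3, 0.4, -6.2]
width: 0.0555
grip_force: 54.8
```

Emit:
{"name": "arm_command", "arguments": {"moves": [0, 0, 0.1, 0, 0, 0, 0, 0, 0, 0, 0, 0]}}

```text
time: 28.55
ee_pos: [0.5008, 0.3552, 0.0466]
eef_rot: [1.0, 0.023, 0.0, 0.0]
ft_force: [-4.3, -2.4, 5.7]
width: 0.0556
grip_force: 54.8
```

Floor contact. Release slowly, then rise.

Emit:
{"name": "arm_command", "arguments": {"moves": [0, 0, 0, 0, 0, 0, 0, 0, 0, 0, 0, 0, 0, 0, 0, 0, 0, 0, 0, 0, 0, 0, 0, 0, 0, 0, 0, 0], "fingers": 100, "squeeze": 10}}

```text
time: 29.13
ee_pos: [0.5007, 0.355, 0.0453]
eef_rot: [1.0, 0.023, 0.0, -0.0]
ft_force: [0.8, 0.1, 0.2]
width: 0.0859
grip_force: 0.0
```

Emit:
{"name": "arm_command", "arguments": {"moves": [0, 0, -1, 0, 0, 0, -2, 0, 0, 0, -3, 0, 0, 0, -3, 0, 0, 0, -3, 0, 0, 0, -3, 0, 0, 0, -2, 0, 0, 0, 0, 0, 0, 0, 0, 0, 0, 0, 0, 0]}}

```text
time: 29.97
ee_pos: [0.5004, 0.3547, 0.215]
eef_rot: [1.0, 0.023, -0.0, 0.0]
ft_force: [0.2, 1.1, -0.2]
width: 0.0871
grip_force: 0.0
```

```bash
python3 - <<'E'
from h import *
st(); s=r.camera('scene')[:,:,::-1]; t=r.camera('top')[:,:,::-1]; cv2.imwrite('pics/s9.png',s); cv2.imwrite('pics/t9.png',t)
a=cv2.imread('pics/scene0.png'); d=cv2.absdiff(a,s).max(2)
m=cv2.morphologyEx((d>40).astype('uint8'),2,np.ones((2,2))); k,l,q,c=cv2.connectedComponentsWithStats(m)
print([x.tolist() for x in q[1:] if x[4]>12])
P=np.array([[.584,.149,.0795],[.587,.015,.0795],[.589,-.107,.0795],[.491,.355,.0515],[.481,.355,.0715]]); print(proj('scene',P).round(0))
# handle dot and stand patch unchanged?
print('gauge diff',d[195:250,85:135].mean(), 'left piece',d[195:232,290:325].mean(),'right',d[222:262,200:235].mean())
# buff blob in the tray
b=(s[140:215,305:400].astype(int)@[-1,0,1]>25).astype('uint8'); k,l,q,c=cv2.connectedComponentsWithStats(b); print([x.tolist() for x in q[1:] if x[4]>40])
E
```

```text
t 29.97 p [0.5004 0.3547 0.215 ] yaw 2.59 F [ 0.1741  1.0635 -0.1844] w 0.0871 g 0.0
[[133, 0, 41, 53, 744], [177, 0, 33, 52, 595], [346, 0, 39, 60, 1035], [376, 0, 33, 56, 725], [204, 42, 5, 11, 33], [378, 57, 9, 2, 18], [330, 59, 77, 73, 2545], [365, 64, 7, 5, 20], [164, 68, 15, 12, 105], [184, 69, 23, 12, 172], [0, 118, 8, 27, 128], [334, 158, 40, 35, 962], [244, 214, 36, 38, 604]]
[[303. 200.]
 [257. 215.]
 [212. 229.]
 [351. 168.]
 [350. 161.]]
gauge diff 4.585090909090909 left piece 3.366023166023166 right 4.74
[[76, 3, 19, 20, 132], [29, 16, 39, 36, 702], [0, 55, 19, 20, 301]]
```

The scene differs from the first picture only in the arm, the emptied middle place and the piece now in the tray (scene 354,175).

```bash
python3 -c "
from bench import r
print(r.close_job())"
```

```text
the job is handed in; nothing more can be done
None
```

I tried the gauge in all three holes, left to right, and stood it back in its block. The middle piece stopped the pin at about 17 mm, so I set it down upright in the grey tray. I handed the job in at about 30 s; the hand-in gave no verdict.

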